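# Load the polishing barrel from the tray and clamp its hatch

### The arm

A 6-joint arm with a two-finger parallel gripper is mounted at the origin on the work surface. World frame = base frame: x ahead of the robot, y to its left, z up, the work surface at z = 0. Lengths are in mm, angles in rad, forces in N, time in s.
With the tool pointing down it reaches from about 350 to 925 mm from the base axis. Payload 6.4 kg.
Tool frame: the origin (TCP) lies at the very end of the fingers, on their centre line; the grasp point (between the pads) lies 19 mm behind it; z points along the fingers, x is the direction in which the jaws open and shut, and the axes are right-handed (so a half turn about z gives the same grasp; the last joint's range is limited). The gripper opens to 85 mm and grips with 20 to 120 N. Pads are 22 mm wide; open, the fingers measure 114 mm over their backs; the gripper's body (76 mm by 85 mm) begins 54 mm behind the grasp point. The pads swing forward as they close: fully open they stand 13 mm farther back than shut.
Start: joints at [1.086, 0.245, 1.558, -0, 1.339, -0.174], TCP at [198.78, 618.87, 231.29] pointing down, gripper open.
Joint ranges: [-3.13, 3.13], [-1.02, 2.26], [0.13, 2.54], [-0.95, 4.09], [0.21, 2.88], [-2.74, 2.74]. Speed limits (rad/s): [2.57, 2.57, 3.14, 3.14, 3.14, 3.14].

### API

Orientations are given as a unit quaternion [w, x, y, z].
In Python, from workcell import env gives the robot as it stands. The module is installed in compiled form; this text tells all that it offers.
- The arm moves only by the tool send_rows, never from a script. Its argument "motion" is text: rows parted by semicolons, each of 7 numbers parted by spaces: the finger opening in m, from 0 to 0.0854, then the shift along the tool's x, y, z in m, then the turn, a rotation vector about the tool's x, y, z in degrees. A call has 1 to 20 rows; each row shifts and turns the commanded pose from where the row before left it, along the tool's axes as they then stand; what a row does not reach is not made up. A row lasts 1/8 s, in which the tool goes at most 62.5 mm and 10.7 degrees, less where a joint would pass 70% of its speed; a pose out of reach is approached as far as the arm can. A call is refused whole if a number of a shift passes 0.0625 or a number of a turn 10.7, either way. A call with a gripper value outside its range is refused whole. The fingers move at their own pace and stop on an object; "force" is the grip in N (left out, the last holds). Time passes only in rows, so rows that do not move let the fingers close. It gives the time, the measured TCP pose, the force and the opening at its end, in the units of the state.
- env.state(): the state, without advancing time (a new reading comes with each control period).
- env.camera(name): name is "scene" or "top"; returns a dict with "pixels" (384x512x3 uint8, blue, green, red), "mtx" (3x3 intrinsics, pixels), "eye" and "rotation" of the camera in the world. Camera axes: x right, y down, z forward; pixel columns grow to the right and rows downward; lengths in mm; the calibration is good to about 2 mm. A picture is of the moment at which its call begins. There is no depth.
- env.job_done(): hands the job in, once; it reports no verdict.
The state is a dict: "time_s": time; "q": joint angles; "joint_vel": joint speeds; "effort": joint torques, N m; "eef_pos": TCP position; "tool_rot": TCP orientation; "contact_force": force on the tool from outside, world axes, zero at the start; "moment": the same for the moment, N m; "gripper_width": finger opening in mm.
Only numpy, scipy, OpenCV 4.12 (cv2) and the standard library are available. Lean on these libraries where they do the work, as an engineer would, in place of code of your own. Each camera call takes 0.05 s, during which the arm holds its last target. There are 200 camera calls.

### The job

Load the polishing barrel: carry the tray by its bar to the open hatch and tip it so that its rosewood nuggets slide in (do not pick them off the tray by hand), and put the stray nuggets from the mat in too. With every nugget in the drum, fit the hatch cover with its bar handle away from the clamp, and push the clamp's red handle down past centre to its stop so that the pad holds the cover. Leave the empty tray standing flat on the table, and do not disturb the tea things, tools and trinkets around.

Things in the scene. Friction and masses are not known exactly. Their poses are not given: they have to be found in the camera images.
- barrel: bench polishing barrel, fixed: hollow six-sided wooden drum lying along x on a green base, gear motor at +x. Origin on the table below the hatch centre, z up. Drum x -80..155 mm, 160 mm wide, top flat 150 mm high, inside floor 14 mm high. Toggle clamp on the drum at the hatch's +x side; handle pin (axis along y) at x 135, z 174 mm; the open arm stands up to z 282 mm at x 60..105
- barrel_mouth (a point): centre of the hatch opening at rim level, 165 mm above the table; axes as the barrel. The hatch neck is a steel frame, outside 110 (x) by 90 mm (y), opening 100 by 80 mm, standing 15 mm above the drum's top flat
- clamp_handle (a joint): angle of the clamp handle: 0 = open (leaning up and away from the hatch, 1.30 rad above level, arm and pad up clear of the hatch), 1.20 = dead centre, 1.30 = fully down, level, against its stop, locked over centre. The pad meets the cover at about 1.0; from there it takes 4 to 8 N at the grip. It stays where it is left
- clamp_grip (a point): on the axis of the handle's red grip, 72 mm from the handle's pin; the grip is 16 mm thick and runs from 28 to 88 mm from the pin. x points along the handle to its tip
- clamp_pad: rubber-tipped spindle of the clamp, pad 18 mm across, sprung with 3 mm of give; origin on the arm, the pad's face 27 mm from it along its own -z. Closed, it bears on the cover 15 mm on the clamp side of the hatch centre
- cover: hatch cover, loose, 280 g: steel plate 110 (x) by 90 (y) by 8 mm, under it a rubber plug 92 x 72 x 6 mm that drops into the hatch with 4 mm to spare all round. Origin: centre of the plug's underside; seated it is 159 mm above the table at the hatch centre, axes as the barrel's. Its bar handle is at the -x end; the bare +x half goes toward the clamp and takes the pad
- cover_grip (a point): middle of the cover's wooden bar handle: 40 mm long (cover's x), 14 mm thick (y), 26 mm tall (14 to 40 mm above the cover's origin); this point is at x -32, z 27 mm in the cover
- tray: dark wooden carry tray, loose, 260 g, 190 mm long (x), 96 mm wide (106 over the posts), narrowing to a 58 mm wide open pouring end at +x; floor 6 mm thick, walls up to 26 mm on the other sides. A carrying bar bridges it crosswise on two posts. Origin: centre of its underside. Nuggets slide on its waxed floor when it is tipped some 20 to 27 degrees, briskly at 40
- tray_bar (a point): middle of the tray's carrying bar (runs along the tray's y): 14 mm thick (x), 18 mm tall (52 to 70 mm above the underside), free beneath; at x -8, z 61 mm in the tray, near the centre of mass
- tray_spout (a point): middle of the floor's edge at the open pouring end: x 95, z 6 mm in the tray
- nug1: sawn rosewood nugget (bead blank) with softened edges, a block about 24 x 21 x 19 mm (all are 19 to 25 mm long and wide and 18 to 20 mm tall), 14 g; origin at the centre of its underside; lies on the tray at the start (3 to 5 of these are present)
- nug2: sawn rosewood nugget (bead blank) with softened edges, a block about 24 x 21 x 19 mm (all are 19 to 25 mm long and wide and 18 to 20 mm tall), 14 g; origin at the centre of its underside; lies on the tray at the start (3 to 5 of these are present)
- nug3: sawn rosewood nugget (bead blank) with softened edges, a block about 24 x 21 x 19 mm (all are 19 to 25 mm long and wide and 18 to 20 mm tall), 14 g; origin at the centre of its underside; lies on the tray at the start (3 to 5 of these are present)
- nug4: sawn rosewood nugget (bead blank) with softened edges, a block about 24 x 21 x 19 mm (all are 19 to 25 mm long and wide and 18 to 20 mm tall), 14 g; origin at the centre of its underside; lies on the tray at the start (3 to 5 of these are present)
- nug5: sawn rosewood nugget (bead blank) with softened edges, a block about 24 x 21 x 19 mm (all are 19 to 25 mm long and wide and 18 to 20 mm tall), 14 g; origin at the centre of its underside; lies on the tray at the start (3 to 5 of these are present)
- stray1: sawn rosewood nugget (bead blank) with softened edges, a block about 24 x 21 x 19 mm (all are 19 to 25 mm long and wide and 18 to 20 mm tall), 14 g; origin at the centre of its underside; a stray, lies on the mat at the start (2 to 4 of these are present)
- stray2: sawn rosewood nugget (bead blank) with softened edges, a block about 24 x 21 x 19 mm (all are 19 to 25 mm long and wide and 18 to 20 mm tall), 14 g; origin at the centre of its underside; a stray, lies on the mat at the start (2 to 4 of these are present)
- stray3: sawn rosewood nugget (bead blank) with softened edges, a block about 24 x 21 x 19 mm (all are 19 to 25 mm long and wide and 18 to 20 mm tall), 14 g; origin at the centre of its underside; a stray, lies on the mat at the start (2 to 4 of these are present)
- stray4: sawn rosewood nugget (bead blank) with softened edges, a block about 24 x 21 x 19 mm (all are 19 to 25 mm long and wide and 18 to 20 mm tall), 14 g; origin at the centre of its underside; a stray, lies on the mat at the start (2 to 4 of these are present)
- cup_a: small white tea cup, 44 mm across, 38 mm tall; loose, not part of the job; origin at the middle of its underside
- teapot: clay teapot, 84 mm across, 74 mm tall, spout and handle reach 70 mm to +x and -x; loose, not part of the job; origin at the middle of its underside
- tape: yellow tape measure, 66 x 34 x 62 mm; loose, not part of the job; origin at the middle of its underside
- elephant: black carved elephant, 75 mm long, 26 mm wide, 51 mm tall; loose, not part of the job; origin at the middle of its underside
- bracelet: bead bracelet, 83 mm across, 15 mm tall; loose, not part of the job; origin at the middle of its underside

How it is judged (in metres and radians):
On the way, in this order (a step that is already met when the one before it is completed fails the run):
1. the tray is tipped over the hatch with nuggets still on it (angle between tray's own z axis and vertical above 0.26 rad and horizontal distance between tray_spout and barrel_mouth below 0.08 m and height (world z) of tray_spout above 0.13 m and ((x of nug1 in the frame of tray between -0.095 and 0.095 m and y of nug1 in the frame of tray between -0.05 and 0.05 m and z of nug1 in the frame of tray between 0 and 0.04 m) or (x of nug2 in the frame of tray between -0.095 and 0.095 m and y of nug2 in the frame of tray between -0.05 and 0.05 m and z of nug2 in the frame of tray between 0 and 0.04 m) or (x of nug3 in the frame of tray between -0.095 and 0.095 m and y of nug3 in the frame of tray between -0.05 and 0.05 m and z of nug3 in the frame of tray between 0 and 0.04 m) or (x of nug4 in the frame of tray between -0.095 and 0.095 m and y of nug4 in the frame of tray between -0.05 and 0.05 m and z of nug4 in the frame of tray between 0 and 0.04 m) or (x of nug5 in the frame of tray between -0.095 and 0.095 m and y of nug5 in the frame of tray between -0.05 and 0.05 m and z of nug5 in the frame of tray between 0 and 0.04 m))).
2. every nugget present is in the drum (x of nug1 in the frame of barrel between -0.08 and 0.155 m and y of nug1 in the frame of barrel between -0.085 and 0.085 m and z of nug1 in the frame of barrel between 0 and 0.135 m and x of nug2 in the frame of barrel between -0.08 and 0.155 m and y of nug2 in the frame of barrel between -0.085 and 0.085 m and z of nug2 in the frame of barrel between 0 and 0.135 m and x of nug3 in the frame of barrel between -0.08 and 0.155 m and y of nug3 in the frame of barrel between -0.085 and 0.085 m and z of nug3 in the frame of barrel between 0 and 0.135 m and x of nug4 in the frame of barrel between -0.08 and 0.155 m and y of nug4 in the frame of barrel between -0.085 and 0.085 m and z of nug4 in the frame of barrel between 0 and 0.135 m and x of nug5 in the frame of barrel between -0.08 and 0.155 m and y of nug5 in the frame of barrel between -0.085 and 0.085 m and z of nug5 in the frame of barrel between 0 and 0.135 m and x of stray1 in the frame of barrel between -0.08 and 0.155 m and y of stray1 in the frame of barrel between -0.085 and 0.085 m and z of stray1 in the frame of barrel between 0 and 0.135 m and x of stray2 in the frame of barrel between -0.08 and 0.155 m and y of stray2 in the frame of barrel between -0.085 and 0.085 m and z of stray2 in the frame of barrel between 0 and 0.135 m and x of stray3 in the frame of barrel between -0.08 and 0.155 m and y of stray3 in the frame of barrel between -0.085 and 0.085 m and z of stray3 in the frame of barrel between 0 and 0.135 m and x of stray4 in the frame of barrel between -0.08 and 0.155 m and y of stray4 in the frame of barrel between -0.085 and 0.085 m and z of stray4 in the frame of barrel between 0 and 0.135 m), for 0.2 s.
3. the cover is seated in the hatch, handle away from the clamp (x of cover in the frame of barrel between -0.008 and 0.008 m and y of cover in the frame of barrel between -0.008 and 0.008 m and z of cover in the frame of barrel between 0.155 and 0.163 m and angle between cover's own z axis and vertical below 0.05 rad and x of cover_grip in the frame of barrel below -0.015 m), for 0.2 s.
4. the clamp is down over centre and its pad presses the cover (all of step 3 and value of joint clamp_handle above 1.24 rad and contact force between clamp_pad and cover above 4 N), for 0.2 s.
At the end, for the whole second after the job is handed in: Every nugget present lies in the drum; the cover is seated (within 8 mm of the hatch centre, 4 mm in height, level, bar handle away from the clamp); the clamp handle is down past centre (above 1.24 rad) and the pad presses the cover with over 4 N; the tray stands flat on the table, at rest (all of step 2 and all of step 4 and angle between tray's own z axis and vertical below 0.08 rad and height (world z) of tray between -0.005 and 0.008 m and linear speed of each of tray, cover below 0.02 m/s); the robot touches nothing.
It fails at once if a nugget is picked off the tray by the fingers ((contact force between the fingers and nug1 above 2 N and distance of nug1 from where it was at the start of the episode below 0.03 m) or (contact force between the fingers and nug2 above 2 N and distance of nug2 from where it was at the start of the episode below 0.03 m) or (contact force between the fingers and nug3 above 2 N and distance of nug3 from where it was at the start of the episode below 0.03 m) or (contact force between the fingers and nug4 above 2 N and distance of nug4 from where it was at the start of the episode below 0.03 m) or (contact force between the fingers and nug5 above 2 N and distance of nug5 from where it was at the start of the episode below 0.03 m)).
It fails at once if a bystander is moved more than 4 cm or knocked over (distance of any of cup_a, teapot, tape, elephant, bracelet from where it was at the start of the episode above 0.04 m or angle between any of cup_a, teapot, tape, elephant, bracelet's own z axis and vertical above 0.7 rad).
Of nug1, nug2, nug3, nug4, nug5 only 3 to 5 are there at a start; the rules pass over those that are not, and their reading is None.
Of stray1, stray2, stray3, stray4 only 2 to 4 are there at a start; the rules pass over those that are not, and their reading is None.
At some moment in a run one of cover, stray1, stray2, stray3, stray4 may be knocked a few centimetres aside while the robot is not near it.
It also fails if it takes over 210 s, if anything falls off the work surface, if the arm or the gripper's body presses on something with over 40 N, if the wrist force passes 120 N, or if a joint passes its speed limit or range.

## Working session

There is one attempt and no reset: what is moved stays moved. The work goes in short steps, Python scripts to look and compute and a tool call to move; the robot and the scene stay as the last step left them, time stands still between calls to the robot, and variables do not carry over. Pictures are saved under pics/ and viewed, about 12 in all and at most 16, crops included, and the job is handed in when it is done.

Besides the shell and the picture viewer there is one more tool, called after "Call:" by a JSON object that holds its "name" and its "arguments". send_rows: Moves the arm, as the interface text tells. Its arguments: {"type":"object","properties":{"motion":{"type":"string"},"force":{"type":"number"}},"required":["motion"]}

```bash
mkdir -p pics
cat > h.py <<'E'
import numpy as np, cv2
from workcell import env
from scipy.spatial.transform import Rotation as R
def cam(n):
    c=env.camera(n); return {k:np.array(v) for k,v in c.items()}
def ray(c,u,v):
    # rotation maps camera->world (checked)
    d=c['rotation']@np.linalg.inv(c['mtx'])@np.array([u,v,1.0]); return c['eye'],d
def onz(c,u,v,z):
    e,d=ray(c,u,v); return (e+d*(z-e[2])/d[2])
def proj(c,p):
    q=c['mtx']@(c['rotation'].T@(np.array(p,float)-c['eye'])); return q[:2]/q[2]
def two(c1,p1,c2,p2):
    e1,d1=ray(c1,*p1); e2,d2=ray(c2,*p2)
    A=np.stack([d1,-d2],1); s=np.linalg.lstsq(A,e2-e1,rcond=None)[0]
    return (e1+s[0]*d1+e2+s[1]*d2)/2, np.linalg.norm(e1+s[0]*d1-e2-s[1]*d2)
E
python3 - <<'E'
from h import *
for n in('top','scene'):
    c=cam(n); np.savez(f'{n}0.npz',**c)
    print(n,c['eye'],c['rotation'].round(3).tolist(),c['mtx'].round(1).tolist())
    cv2.imwrite(f'pics/{n}0.png',cv2.resize(c['pixels'],(800,600),interpolation=cv2.INTER_CUBIC))
    print(proj(c,[400,0,0]),proj(c,[198,618,231]))
s=env.state(); print(s)
E
```

```text
top [ 524.18985499  -88.45350631 1099.88373576] [-0.024, 0.71, -0.704, -0.001] [[408.8, 0.0, 256.3], [0.0, 408.8, 191.2], [0.0, 0.0, 1.0]]Traceback (most recent call last):
  File "<stdin>", line 6, in <module>
  File "h.py", line 12, in proj
    q=c['mtx']@(c['rotation'].T@(np.array(p,float)-c['eye'])); return q[:2]/q[2]
                ~~~~~~~~~~~~~~~^^~~~~~~~~~~~~~~~~~~~~~~~~~~~
ValueError: matmul: Input operand 1 has a mismatch in its core dimension 0, with gufunc signature (n?,k),(k,m?)->(n?,m?) (size 3 is different from 4)
```

Rotation is a quaternion (wxyz).

```bash
python3 - <<'E'
s=open('h.py').read()
s=s.replace("return {k:np.array(v) for k,v in c.items()}","c={k:np.array(v) for k,v in c.items()}; c['rotation']=R.from_quat(c['rotation'],scalar_first=True).as_matrix(); return c")
open('h.py','w').write(s)
E
python3 - <<'E'
from h import *
for n in('top','scene'):
    c=cam(n); np.savez(f'{n}0.npz',**c)
    print(n,c['eye'],c['rotation'].round(3).tolist(),c['mtx'].round(1).tolist())
    cv2.imwrite(f'pics/{n}0.png',cv2.resize(c['pixels'],(800,600),interpolation=cv2.INTER_CUBIC))
    print(proj(c,[400,0,0]),proj(c,[198,618,231]))
s=env.state(); print(s)
E
```

```text
top [ 524.18985499  -88.45350631 1099.88373576] [[0.008, -0.999, 0.033], [-0.999, -0.007, 0.036], [-0.036, -0.033, -0.999]] [[408.8, 0.0, 256.3], [0.0, 408.8, 191.2], [0.0, 0.0, 1.0]]
[237.80739638 250.7056791 ] [-57.31953046 353.06474875]
scene [1002.52328164 -531.35939026  896.31414492] [[0.749, 0.494, -0.441], [0.662, -0.565, 0.492], [-0.005, -0.661, -0.751]] [[382.1, 0.0, 257.4], [0.0, 382.1, 191.5], [0.0, 0.0, 1.0]]
[227.34299825 189.70030261] [301.09645912  28.12988013]
{'time_s': 0.15, 'q': array([ 1.08593053e+00,  2.45652862e-01,  1.55872185e+00,  3.72732262e-05,
        1.33872515e+00, -1.74123370e-01]), 'joint_vel': array([-0.00205763, -0.0013063 , -0.00369477, -0.00069119, -0.00248227,
        0.00145198]), 'effort': array([ 6.06713638e-04, -4.29983819e+01, -3.26553869e+01, -1.08122370e-04,
        3.56129036e-03,  3.05499690e-06]), 'eef_pos': array([198.54615512, 618.48715679, 230.44050793]), 'tool_rot': array([ 3.15511542e-04,  8.08013935e-01,  5.89162891e-01, -6.84619665e-04]), 'contact_force': array([-0.81722476, -0.09976067, -0.19110415]), 'moment': array([ 0.01356928, -0.01266364,  0.02474452]), 'gripper_width': 85.68106094881729}
```

View pics/top0.png

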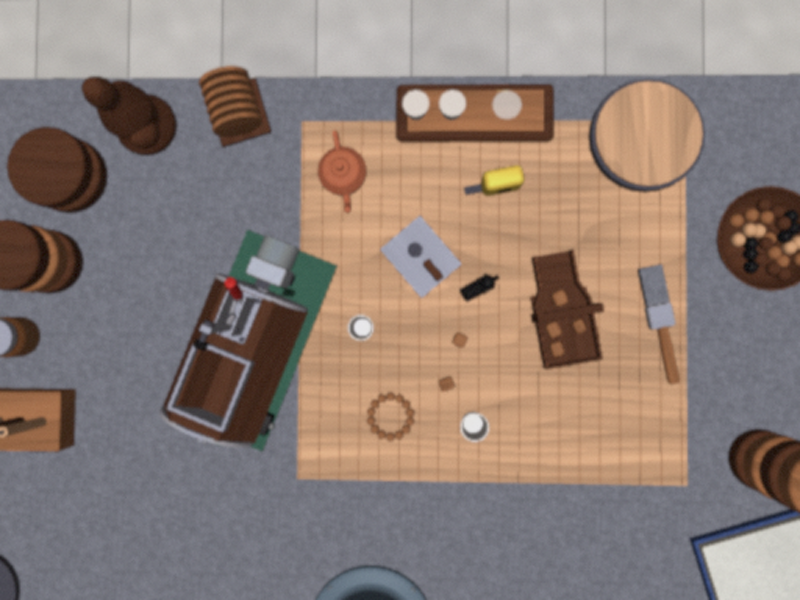

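View pics/scene0.png

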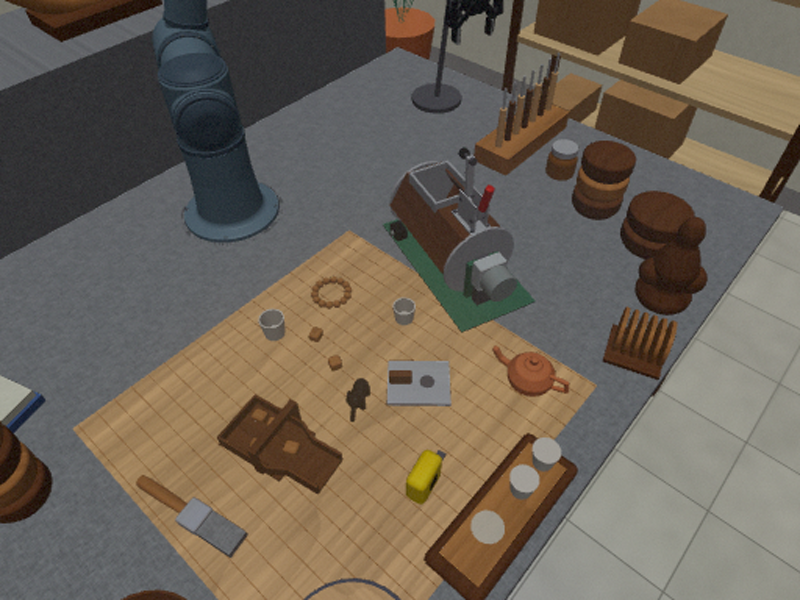

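Top view: barrel at about (235,350) in the 800-px picture with hatch (208,385); tray (566,310) with four nuggets, strays at (460,340) and (446,383), cover (421,257), cups (361,327) and (474,426). Zooming in for accurate corners.

Run:
```python
from h import *
c=np.load('top0.npz'); p=c['pixels']
# crops in native px: barrel x 100-220,y 145-290 ; tray 330-390,150-240 ; cover/strays
a=p[140:295,100:220]; b=p[130:260,235:395]
a=cv2.resize(a,None,fx=3.7,fy=3.7,interpolation=cv2.INTER_CUBIC)   # 444x573
b=cv2.resize(b,None,fx=4.6,fy=4.6,interpolation=cv2.INTER_CUBIC)
for im,s,ox,oy in((a,3.7,100,140),(b,4.6,235,130)):
    for u in range(ox,ox+200,20):
        x=int((u-ox)*s)
        if x<im.shape[1]: cv2.line(im,(x,0),(x,6),(0,0,255),1); cv2.putText(im,str(u),(x,16),0,.35,(0,0,255),1)
    for v in range(oy,oy+200,20):
        y=int((v-oy)*s)
        if y<im.shape[0]: cv2.line(im,(0,y),(6,y),(0,0,255),1); cv2.putText(im,str(v),(8,y+4),0,.35,(0,0,255),1)
cv2.imwrite('pics/a.png',a); cv2.imwrite('pics/b.png',b)
```

```text
(no output)
```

View pics/a.png

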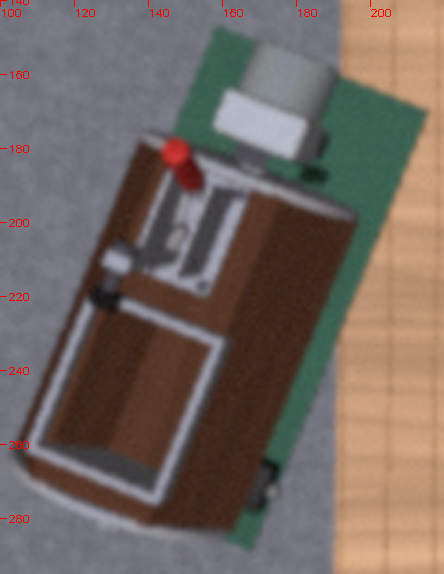

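View pics/b.png

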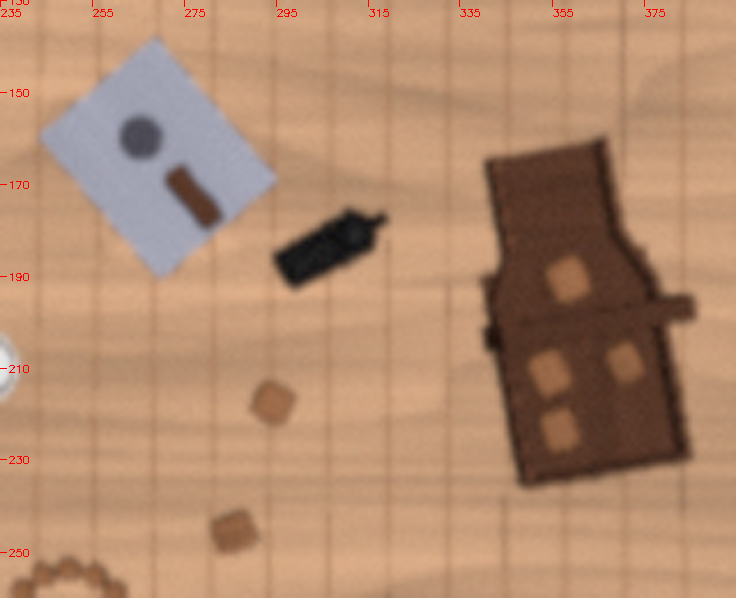

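```bash
cat > m.py <<'E'
from h import *
c=dict(np.load('top0.npz'))
A=lambda x,y:(x/3.7+100-.4,y/3.7+140-.4); B=lambda x,y:(x/4.6+235-.4,y/4.6+130-.4)
f=lambda uv,z: onz(c,*uv,z)
rt,rb,lb=[f(A(*p),165) for p in((230,337),(156,503),(30,455))]
ex=(rt-rb);print('len x',np.linalg.norm(ex),'len y',np.linalg.norm(lb-rb)); ex/=np.linalg.norm(ex)
ey=(lb-rb)/np.linalg.norm(lb-rb)
m=(rt+lb)/2; print('mouth',m,'yaw',np.degrees(np.arctan2(ex[1],ex[0])),np.degrees(np.arctan2(-ey[0],ey[1])))
k=[f(B(*p),14) for p in((155,38),(278,180),(162,278),(40,135))]
print('cover ctr',np.mean(k,0)); 
d=(k[0]-k[1])+(k[3]-k[2]);print('cover len',np.linalg.norm(d)/2,np.linalg.norm(k[0]-k[3]),'yaw',np.degrees(np.arctan2(d[1],d[0])))
print('cover bar',f(B(193,197),40))
t=[f(B(*p),26) for p in((522,487),(690,460))]; s=[f(B(*p),6) for p in((492,163),(601,145))]
print('tray rear',t,'spout',s)
r=np.mean(t,0);q=np.mean(s,0);d=q-r;print(np.linalg.norm(d[:2]),np.linalg.norm(t[0]-t[1]),np.linalg.norm(s[0]-s[1]))
e=d[:2]/np.linalg.norm(d[:2]);print('tray yaw',np.degrees(np.arctan2(e[1],e[0])),'bar',r[:2]+e*87,'ctr',(r+q)/2)
bar=[f(B(*p),70) for p in((492,333),(693,307))];print('bar ends',bar,np.mean(bar,0))
for n,p in(('s1',(273,403)),('s2',(234,531))): print(n,f(B(*p),19))
for n,p in(('n1',(568,279)),('n2',(550,372)),('n3',(626,362)),('n4',(560,430))): print(n,f(B(*p),25))
for n,p,z in(('cupA',(361,327),38),('cupB',(474,426),38),('pot',(342,170),60),('tape',(503,180),62),('eleph',(478,288),40),('brac',(390,416),15)): print(n,f((p[0]*.64,p[1]*.64),z))
E
python3 m.py
```

```text
len x 112.5379087560939 len y 84.87672381056404
mouth [424.97344499 224.91157902 165.        ] yaw -23.40124065474554 -19.669379601814306
cover ctr [632.85605114 -82.26770205  14.        ]
cover len 109.05522012769511 87.25516416966134 yaw 40.95525772226481
cover bar [ 608.05256653 -101.98725883   40.        ]
tray rear [array([ 445.96507337, -289.01570127,   26.        ]), array([ 462.18672686, -382.98874748,   26.        ])] spout [array([ 631.44826814, -275.29785209,    6.        ]), array([ 642.19466305, -337.88167401,    6.        ])]
185.09736514949788 95.36286203667146 63.49976196865558
tray yaw 9.143207694984795 bar [ 539.97050042 -322.17769406] ctr [ 545.44868285 -321.29599371   16.        ]
bar ends [array([ 532.48275792, -264.51494959,   70.        ]), array([ 547.45797286, -372.67960872,   70.        ])] [ 539.97036539 -318.59727915   70.        ]
s1 [ 491.81507636 -148.80079783   19.        ]
s2 [ 418.55926467 -126.96652944   19.        ]
n1 [ 563.81940659 -314.97506877   25.        ]
n2 [ 511.02511232 -304.87720188   25.        ]
n3 [ 517.06000616 -347.53412715   25.        ]
n4 [ 478.28793035 -310.51049596   25.        ]
cupA [511.42864606  15.66622121  38.        ]
cupB [ 350.20512662 -172.66526348   38.        ]
pot [769.65769601  47.59441524  60.        ]
tape [ 752.77674787 -215.93594064   62.        ]
eleph [ 577.65677724 -178.04481747   40.        ]
brac [361.2088779  -32.84596996  15.        ]
```

Call:
{"name": "send_rows", "arguments": {"motion": "0.085 0 0 -0.012 0 0 9.1;0.085 0 0 -0.012 0 0 9.1;0.085 0 0 -0.012 0 0 9.1;0.085 0 0 -0.012 0 0 9.1;0.085 0 0 -0.012 0 0 9.1;0.085 0 0 -0.012 0 0 9.1;0.085 0 0 -0.012 0 0 9.1;0.085 0.01 0.04 0 0 0 0;0.085 0.01 0.05 0 0 0 0;0.085 0.01 0.05 0 0 0 0;0.085 0.01 0.05 0 0 0 0;0.085 0.01 0.05 0 0 0 0;0.085 0.01 0.05 0 0 0 0;0.085 0.01 0.05 0 0 0 0;0.085 0.01 0.05 0 0 0 0;0.085 0.01 0.05 0 0 0 0;0.085 0.01 0.05 0 0 0 0;0.085 0.01 0.05 0 0 0 0;0.085 0.01 0.05 0 0 0 0;0.085 0.01 0.05 0 0 0 0", "force": 80}}

```text
time_s: 2.65
eef_pos: [422.0, 3.4, 315.2]
tool_rot: [-0.0, 0.997, 0.074, 0.0]
contact_force: [0.6, -0.2, -0.2]
gripper_width: 85.2
```

```bash
cat >> h.py <<'E'
def go(pos,yaw=None,verbose=True):
    """print tool-frame shift to pos (current axes) and tool-z turn; shift also in post-turn axes"""
    s=env.state(); Rt=R.from_quat(s['tool_rot'],scalar_first=True).as_matrix()
    a=np.degrees(np.arctan2(Rt[1,0],Rt[0,0])); d=np.array(pos,float)-s['eef_pos']
    print('t',round(s['time_s'],2),'pos',s['eef_pos'].round(1),'yaw',a.round(1),'tilt',np.degrees(np.arccos(-Rt[2,2])).round(2),'w',round(s['gripper_width'],1),'F',s['contact_force'].round(1),'q',s['q'].round(2))
    print(' shift now',(Rt.T@d).round(1))
    if yaw is not None:
        t=(a-yaw+180)%360-180; Rn=Rt@R.from_euler('z',t,degrees=True).as_matrix()
        print(' turn z',t.round(1),'shift after',(Rn.T@d).round(1))
E
python3 -c "
from h import *
go([540,-320,140],8.5)
c=dict(np.load('top0.npz'))
A=lambda x,y:(x/3.7+100-.4,y/3.7+140-.4)
for z in (0,10):
  p,q=onz(c,*A(425,112),z),onz(c,*A(252,548),z); d=p-q; print(p,q,np.degrees(np.arctan2(d[1],d[0])))
  p,q=onz(c,*A(216,28),z),onz(c,*A(425,108),z); d=p-q; print(np.degrees(np.arctan2(-d[0],d[1])))
"
```

```text
t 2.65 pos [422.    3.4 315.2] yaw 8.5 tilt 0.02 w 85.2 F [ 0.6 -0.2 -0.2] q [-0.26 -0.39  2.    0.    1.52 -0.41]
 shift now [ 69.  337.3 175.2]
 turn z -0.0 shift after [ 68.8 337.3 175.2]
[617.21324983  65.53539024   0.        ] [298.38425876 188.27014758   0.        ] -21.05445117369939
-20.55679332712433
[616.36749322  64.1353432   10.        ] [300.4372539  185.75421207  10.        ] -21.054451173699384
-20.556793327124264
```

Call:
{"name": "send_rows", "arguments": {"motion": "0.085 0.01 0.05 0.02 0 0 0;0.085 0.01 0.05 0.02 0 0 0;0.085 0.01 0.05 0.02 0 0 0;0.085 0.01 0.05 0.02 0 0 0;0.085 0.01 0.05 0.02 0 0 0;0.085 0.01 0.05 0.02 0 0 0;0.085 0.009 0.037 0.02 0 0 0;0.085 0 0 0.02 0 0 0;0.085 0 0 0.015 0 0 0;0.085 0 0 0 0 0 0;0.085 0 0 0 0 0 0;0.085 0 0 0 0 0 0"}}

```text
time_s: 4.15
eef_pos: [540.5, -318.0, 141.7]
tool_rot: [0.001, 0.997, 0.074, 0.001]
contact_force: [-0.9, 0.3, -0.3]
gripper_width: 84.6
```

Run:
```python
from h import *
go([540,-320,42],8.5)
ims=[]
for n in('top','scene'):
    c=cam(n); u,v=proj(c,[540,-320,61]).round().astype(int); print(n,u,v)
    u0,v0=max(u-40,0),max(v-40,0)
    ims.append(cv2.resize(c['pixels'][v0:v0+80,u0:u0+80],(400,400),interpolation=cv2.INTER_CUBIC))
cv2.imwrite('pics/t1.png',np.hstack(ims))
```

```text
t 4.15 pos [ 540.5 -318.   141.7] yaw 8.5 tilt 0.13 w 84.6 F [-0.9  0.3 -0.3] q [-0.71  0.28  1.68 -0.    1.17 -0.86]
 shift now [-0.9  1.8 99.7]
 turn z 0.0 shift after [-0.9  1.8 99.7]
top 363 199
scene 175 275
```

View pics/t1.png

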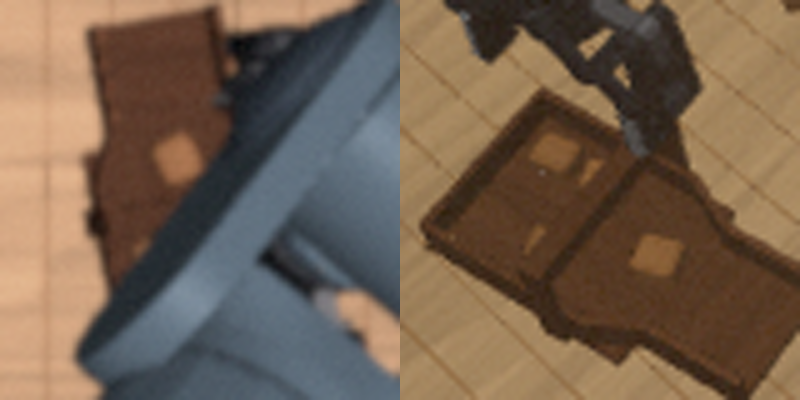

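Call:
{"name": "send_rows", "arguments": {"motion": "0.085 0 0.001 0.025 0 0 0;0.085 0 0 0.025 0 0 0;0.085 0 0 0.025 0 0 0;0.085 0 0 0.015 0 0 0;0.085 0 0 0.01 0 0 0;0.085 0 0 0 0 0 0;0.03 0 0 0 0 0 0;0.03 0 0 0 0 0 0;0.03 0 0 0 0 0 0;0.03 0 0 0 0 0 0;0.005 0 0 0 0 0 0;0.005 0 0 0 0 0 0;0.005 0 0 0 0 0 0;0.005 0 0 0 0 0 0;0.005 0 0 0 0 0 0;0.005 0 0 0 0 0 0"}}

```text
time_s: 6.25
eef_pos: [540.2, -319.2, 40.6]
tool_rot: [0.0, 0.997, 0.074, 0.0]
contact_force: [-1.1, -0.3, 3.6]
gripper_width: 12.9
```

Call:
{"name": "send_rows", "arguments": {"motion": "0.005 0 0 -0.005 0 0 0;0.005 0 0 -0.01 0 0 0;0.005 0 0 -0.02 0 0 0;0.005 0 0 -0.025 0 0 0;0.005 0 0 -0.025 0 0 0;0.005 0 0 -0.025 0 0 0;0.005 0 0 -0.025 0 0 0;0.005 0 0 -0.025 0 0 0;0.005 0 0 -0.025 0 0 0;0.005 0 0 -0.025 0 0 0;0.005 0 0 -0.025 0 0 0;0.005 0 0 -0.02 0 0 0;0.005 0 0 -0.01 0 0 0;0.005 0 0 -0.005 0 0 0;0.005 0 0 0 0 0 0"}}

```text
time_s: 8.12
eef_pos: [539.9, -318.9, 309.8]
tool_rot: [-0.0, 0.997, 0.074, -0.0]
contact_force: [1.1, -0.2, -3.8]
gripper_width: 12.6
```

Run:
```python
from h import *
# bar target: heading 58deg, spout 25mm before mouth centre; flat first: bar 103 behind spout
m=np.array([425,225]); 
for h in(58,):
    e=np.array([np.cos(np.radians(h)),np.sin(np.radians(h))])
    b=m-e*(103+20); print(h,b,np.hypot(*b))
    go([*b,310],h)
c=cam('scene'); cv2.imwrite('pics/t2.png',cv2.resize(c['pixels'],(700,525)))
```

```text
58 [359.8199305  120.69008417] 379.5213812187137
t 8.12 pos [ 539.9 -318.9  309.8] yaw 8.5 tilt 0.05 w 12.6 F [ 1.1 -0.2 -3.8] q [-0.71  0.14  1.54  0.    1.47 -0.86]
 shift now [-1.132e+02 -4.613e+02  2.000e-01]
 turn z -49.5 shift after [ 2.774e+02 -3.856e+02  2.000e-01]
```

View pics/t2.png

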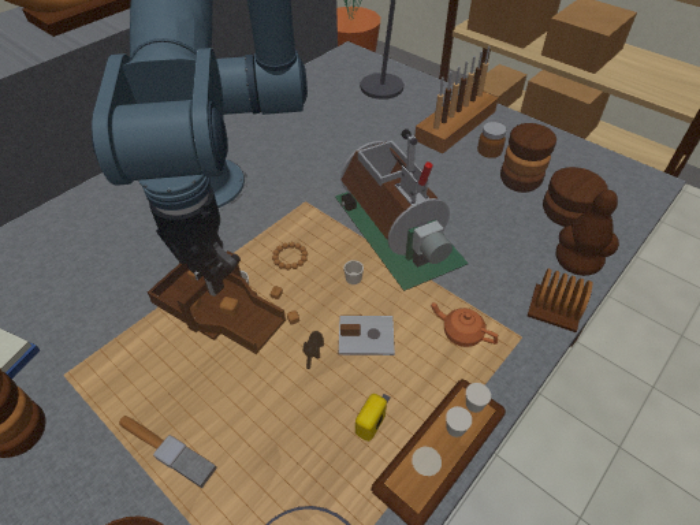

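Call:
{"name": "send_rows", "arguments": {"motion": "0.005 0 0 0 0 0 -2.5;0.005 0 0 0 0 0 -5;0.005 0 0 0 0 0 -5;0.005 0 0 0 0 0 -5;0.005 0 0 0 0 0 -5;0.005 0 0 0 0 0 -5;0.005 0 0 0 0 0 -5;0.005 0 0 0 0 0 -5;0.005 0 0 0 0 0 -5;0.005 0 0 0 0 0 -5;0.005 0 0 0 0 0 -2;0.005 0.005 -0.007 0 0 0 0;0.005 0.009 -0.0125 0 0 0 0;0.005 0.0135 -0.019 0 0 0 0;0.005 0.0135 -0.019 0 0 0 0;0.005 0.0135 -0.019 0 0 0 0;0.005 0.0135 -0.019 0 0 0 0;0.005 0.0135 -0.019 0 0 0 0;0.005 0.0135 -0.019 0 0 0 0;0.005 0.0135 -0.019 0 0 0 0"}}

```text
time_s: 10.68
eef_pos: [467.4, -144.6, 310.3]
tool_rot: [0.0, 0.875, 0.485, 0.0]
contact_force: [0.7, -0.7, -4.0]
gripper_width: 12.7
```

Call:
{"name": "send_rows", "arguments": {"motion": "0.005 0.0135 -0.019 0 0 0 0;0.005 0.0135 -0.019 0 0 0 0;0.005 0.0135 -0.019 0 0 0 0;0.005 0.0135 -0.019 0 0 0 0;0.005 0.0135 -0.019 0 0 0 0;0.005 0.0135 -0.019 0 0 0 0;0.005 0.0135 -0.019 0 0 0 0;0.005 0.0135 -0.019 0 0 0 0;0.005 0.0135 -0.019 0 0 0 0;0.005 0.0135 -0.018 0 0 0 0;0.005 0.0135 -0.018 0 0 0 0;0.005 0.009 -0.0125 0 0 0 0;0.005 0.005 -0.007 0 0 0 0;0.005 0 0 0 0 0 0;0.005 0 0 0 0 0 0"}}

```text
time_s: 12.55
eef_pos: [362.3, 111.4, 310.3]
tool_rot: [0.0, 0.875, 0.485, -0.0]
contact_force: [-0.1, -0.1, -2.9]
gripper_width: 12.8
```

Run:
```python
from h import *
go([359.8,120.7,310],58)
ims=[]
for n in('top','scene'):
    c=cam(n); u,v=proj(c,[400,190,240]).round().astype(int); print(n,u,v)
    u0,v0=max(u-65,0),max(v-65,0)
    ims.append(cv2.resize(c['pixels'][v0:v0+130,u0:u0+130],(400,400),interpolation=cv2.INTER_CUBIC))
cv2.imwrite('pics/t3.png',np.hstack(ims))
```

```text
t 12.55 pos [362.3 111.4 310.3] yaw 58.0 tilt 0.02 w 12.8 F [-0.1 -0.1 -2.9] q [-0.   -0.51  2.1  -0.    1.56 -1.01]
 shift now [ 6.5 -7.1  0.3]
 turn z -0.0 shift after [ 6.5 -7.1  0.3]
top 139 262
scene 268 98
```

View pics/t3.png

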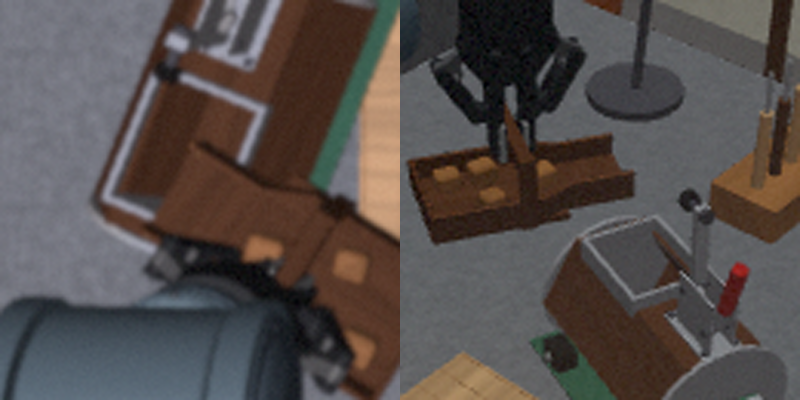

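Call:
{"name": "send_rows", "arguments": {"motion": "0.005 0.001 -0.001 0.01 0 0 0;0.005 0.001 -0.002 0.02 0 0 0;0.005 0.001 -0.002 0.02 0 0 0;0.005 0.001 -0.002 0.02 0 0 0;0.005 0.0005 0 0.015 0 0 0;0.005 0 0 0.005 0 0 0;0.005 0 0 0 0 0 0;0.005 0.0016 0 -0.0045 0 -2.5 0;0.005 0.0016 0 -0.0045 0 -2.5 0;0.005 0.0016 0 -0.0045 0 -2.5 0;0.005 0.0016 0 -0.0045 0 -2.5 0;0.005 0.0016 0 -0.0045 0 -2.5 0;0.005 0 0 0 0 0 0"}}

```text
time_s: 14.28
eef_pos: [364.4, 128.2, 242.1]
tool_rot: [0.053, 0.869, 0.482, -0.096]
contact_force: [-0.1, -0.6, -2.7]
gripper_width: 12.6
```

```bash
cat >> h.py <<'E'
def spout():
    s=env.state(); Rt=R.from_quat(s['tool_rot'],scalar_first=True).as_matrix()
    p=s['eef_pos']+Rt@np.array([103,0,34.6]); print('spout',p.round(1),'rel',(p-[425,225,165]).round(1))
E
python3 -c "
from h import *
go([0,0,0]);spout()"
```

```text
t 14.28 pos [364.4 128.2 242.1] yaw 58.1 tilt 12.54 w 12.6 F [-0.1 -0.6 -2.7] q [ 0.15 -0.31  2.09 -0.17  1.51 -0.84]
 shift now [-241.7 -241.4  301.8]
spout [413.6 207.1 186. ] rel [-11.4 -17.9  21. ]
```

Call:
{"name": "send_rows", "arguments": {"motion": "0.005 0.0016 0 -0.0045 0 -2.5 0;0.005 0.0016 0 -0.0045 0 -2.5 0;0.005 0.0016 0 -0.0045 0 -2.5 0;0.005 0.0016 0 -0.0045 0 -2.5 0;0.005 0.0016 0 -0.0045 0 -2.5 0;0.005 0.0016 0 -0.0045 0 -2.5 0;0.005 0.0016 0 -0.0045 0 -2.5 0;0.005 0.0016 0 -0.0045 0 -2.5 0;0.005 0.0016 0 -0.0045 0 -2.5 0;0.005 0.0016 0 -0.0045 0 -2.5 0;0.005 0.0016 0 -0.0045 0 -2.5 0;0.005 0.0016 0 -0.0045 0 -2.5 0;0.005 0 0 0 0 0 0;0.005 0 0 0 0 0 0;0.005 0 0 0 0 0 0;0.005 0 0 0 0 0 0"}}

```text
time_s: 16.27
eef_pos: [385.5, 161.9, 281.6]
tool_rot: [0.176, 0.815, 0.452, -0.317]
contact_force: [0.6, 0.1, -2.6]
gripper_width: 12.4
```

Run:
```python
from h import *
go([0,0,0]);spout()
ims=[]
for n in('top','scene'):
    c=cam(n); u,v=proj(c,[400,190,220]).round().astype(int)
    u0,v0=max(u-65,0),max(v-65,0)
    ims.append(cv2.resize(c['pixels'][v0:v0+130,u0:u0+130],(400,400),interpolation=cv2.INTER_CUBIC))
cv2.imwrite('pics/t4.png',np.hstack(ims))
```

```text
t 16.27 pos [385.5 161.9 281.6] yaw 58.0 tilt 42.48 w 12.4 F [ 0.6  0.1 -2.6] q [ 0.37  0.07  1.79 -0.44  1.89 -0.65]
 shift now [ -61.8 -241.   438.4]
spout [413.4 206.5 186.6] rel [-11.6 -18.5  21.6]
```

View pics/t4.png

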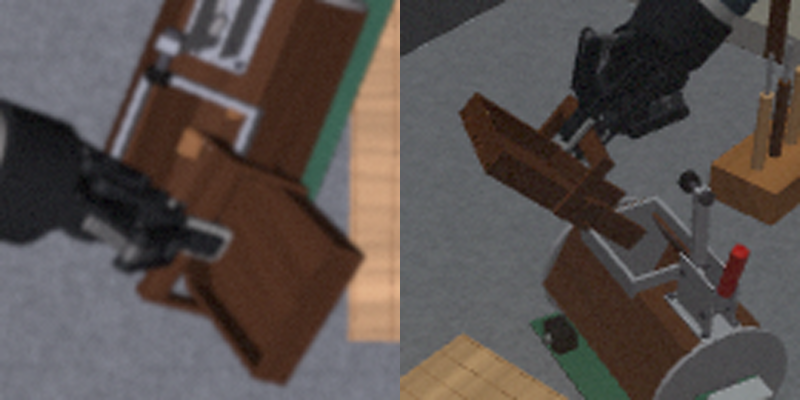

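Call:
{"name": "send_rows", "arguments": {"motion": "0.005 -0.004 0 0.0156 0 8.5 0;0.005 -0.004 0 0.0156 0 8.5 0;0.005 -0.004 0 0.0156 0 8.5 0;0.005 -0.004 0 0.0156 0 8.5 0;0.005 -0.004 0 0.0156 0 8.5 0;0.005 0 0 -0.02 0 0 0;0.005 0 0 -0.03 0 0 0;0.005 0 0 -0.03 0 0 0;0.005 0 0 -0.01 0 0 0;0.005 -0.015 0.02 0 0 0 0;0.005 -0.025 0.035 0 0 0 0;0.005 -0.025 0.035 0 0 0 0;0.005 -0.025 0.035 0 0 0 0;0.005 -0.025 0.035 0 0 0 0;0.005 -0.025 0.035 0 0 0 0;0.005 -0.025 0.035 0 0 0 0;0.005 -0.025 0.035 0 0 0 0;0.005 -0.025 0.035 0 0 0 0;0.005 -0.025 0.035 0 0 0 0;0.005 -0.025 0.035 0 0 0 0"}}

```text
time_s: 18.88
eef_pos: [531.9, -302.6, 309.3]
tool_rot: [-0.001, 0.875, 0.485, -0.001]
contact_force: [0.4, 0.3, -2.1]
gripper_width: 12.7
```

Call:
{"name": "send_rows", "arguments": {"motion": "0.005 -0.01 0.015 0 0 0 0;0.005 0 0 0 0 0 8.5;0.005 0 0 0 0 0 8.5;0.005 0 0 0 0 0 8.5;0.005 0 0 0 0 0 8;0.005 0 0 0 0 0 8;0.005 0 0 0 0 0 8;0.005 0 0 0 0 0 0;0.005 0 0 0 0 0 0"}}

```text
time_s: 20.0
eef_pos: [539.2, -317.8, 310.2]
tool_rot: [-0.0, 0.997, 0.075, -0.001]
contact_force: [-0.9, -0.3, -3.4]
gripper_width: 12.7
```

Run:
```python
from h import *
go([540,-319,41],8.5)
ims=[]
for n,P in(('top',[425,210,100]),('scene',[540,-320,200]),('top',[470,-120,10])):
    c=cam(n); np.savez(f'{n}1.npz',**c); u,v=proj(c,P).round().astype(int); print(u,v)
    u0,v0=max(u-55,0),max(v-65,0)
    ims.append(cv2.resize(c['pixels'][v0:v0+130,u0:u0+110],(264,312),interpolation=cv2.INTER_CUBIC))
cv2.imwrite('pics/t5.png',np.hstack(ims))
```

```text
t 20.0 pos [ 539.2 -317.8  310.2] yaw 8.6 tilt 0.09 w 12.7 F [-0.9 -0.3 -3.4] q [-0.71  0.14  1.54 -0.    1.47 -0.86]
 shift now [  0.9   1.6 269.2]
 turn z 0.1 shift after [  0.9   1.6 269.2]
149 244
164 243
283 225
```

View pics/t5.png

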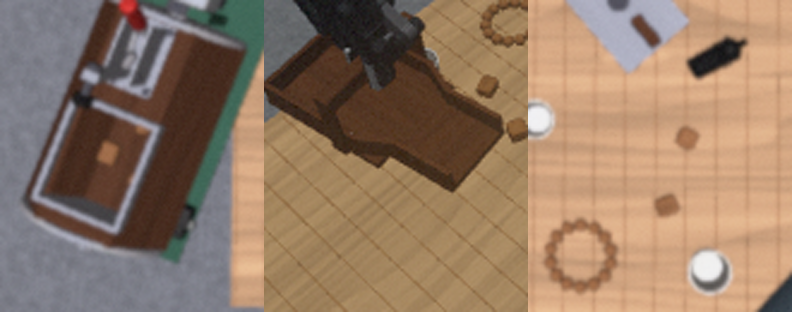

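Call:
{"name": "send_rows", "arguments": {"motion": "0.005 0 0.001 0.02 0 0 0;0.005 0 0 0.04 0 0 0;0.005 0 0 0.04 0 0 0;0.005 0 0 0.04 0 0 0;0.005 0 0 0.04 0 0 0;0.005 0 0 0.035 0 0 0;0.005 0 0 0.025 0 0 0;0.005 0 0 0.015 0 0 0;0.005 0 0 0.007 0 0 0;0.005 0 0 0.004 0 0 0;0.005 0 0 0.002 0 0 0;0.005 0 0 0 0 0 0;0.03 0 0 0 0 0 0;0.04 0 0 0 0 0 0;0.06 0 0 0 0 0 0;0.07 0 0 0 0 0 0;0.07 0 0 0 0 0 0"}}

```text
time_s: 22.28
eef_pos: [539.6, -319.0, 43.0]
tool_rot: [0.0, 0.997, 0.074, 0.0]
contact_force: [-0.3, -0.5, -0.8]
gripper_width: 69.8
```

Run:
```python
from h import *
go([539,-319,150],8.5)
# stray detection with previous top1 image: saturated brown blobs near strays
c=dict(np.load('top1.npz')); p=c['pixels']
hsv=cv2.cvtColor(p,cv2.COLOR_BGR2HSV)
for nm,(u,v) in(('s1',(294,217)),('s2',(286,245))):
    w=p[v-12:v+13,u-12:u+13].astype(float); bg=np.median(w.reshape(-1,3),0)
    m=(np.abs(w-bg).sum(2)>70).astype(np.uint8); 
    n,l,st,ce=cv2.connectedComponentsWithStats(m); i=1+st[1:,4].argmax()
    pts=np.argwhere(l==i)[:,::-1].astype(np.float32); r=cv2.minAreaRect(pts)
    pc=np.array(r[0])+[u-12,v-12]; bx=cv2.boxPoints(r)+[u-12,v-12]; g=np.array([onz(c,*q,19) for q in bx])
    print(nm,pc,st[i,4],onz(c,*pc,15),'sides',[(np.linalg.norm(g[k]-g[k-1]).round(1),np.degrees(np.arctan2(*(g[k]-g[k-1])[1::-1])).round(0)) for k in(0,1)])
```

```text
t 22.27 pos [ 539.6 -319.    43. ] yaw 8.5 tilt 0.0 w 69.8 F [-0.3 -0.5 -0.8] q [-0.71  0.42  1.71 -0.    1.01 -0.86]
 shift now [-6.00e-01 -1.00e-01 -1.07e+02]
 turn z -0.0 shift after [-6.00e-01 -1.00e-01 -1.07e+02]
s1 [293.75000095 216.75      ] 73 [ 492.90069134 -148.49613745   15.        ] sides [(np.float64(24.1), np.float64(45.0)), (np.float64(22.4), np.float64(-45.0))]
s2 [285.20000076 245.09999943] 81 [ 417.98839909 -126.40015167   15.        ] sides [(np.float64(22.3), np.float64(19.0)), (np.float64(25.8), np.float64(-71.0))]
```

Call:
{"name": "send_rows", "arguments": {"motion": "0.07 0 0 -0.01 0 0 0;0.07 0 0 -0.025 0 0 0;0.07 0 0 -0.03 0 0 0;0.04 0 0 -0.03 0 0 8.7;0.04 0 0 0 0 0 8.7;0.04 0 0 0 0 0 8.7;0.04 0 0 0 0 0 8.7;0.04 0 0 0 0 0 8.7;0.04 -0.0114 -0.0094 0 0 0 0;0.04 -0.025 -0.0206 0 0 0 0;0.04 -0.025 -0.0206 0 0 0 0;0.04 -0.025 -0.0206 0 0 0 0;0.04 -0.025 -0.0206 0 0 0 0;0.04 -0.025 -0.0206 0.02 0 0 0;0.04 0 0 0.03 0 0 0;0.04 0 0 0.03 0 0 0;0.04 0 0 0 0 0 0"}}

```text
time_s: 24.4
eef_pos: [490.3, -147.0, 56.2]
tool_rot: [-0.001, 0.954, -0.3, -0.003]
contact_force: [-0.3, -1.0, 0.5]
gripper_width: 39.8
```

Run:
```python
from h import *
go([492.5,-148.5,3],-35)
ims=[]
c=cam('top'); cv2.imwrite('pics/chk.png',c['pixels'])
for n,P,h in(('scene',[492,-148,20],30),('scene',[510,-320,10],45),('top',[492,-148,20],40)):
    c=cam(n); u,v=proj(c,P).round().astype(int); print(u,v)
    ims.append(cv2.resize(c['pixels'][v-h:v+h,u-h:u+h],(264,264),interpolation=cv2.INTER_CUBIC))
cv2.imwrite('pics/t6.png',np.hstack(ims))
```

```text
t 24.4 pos [ 490.3 -147.    56.2] yaw -34.9 tilt 0.3 w 39.8 F [-0.3 -1.   0.5] q [-0.51  0.17  2.01  0.    0.97  0.1 ]
 shift now [ 2.9 -0.  53.2]
 turn z 0.1 shift after [ 2.9 -0.1 53.2]
213 231
171 278
294 217
```

View pics/t6.png

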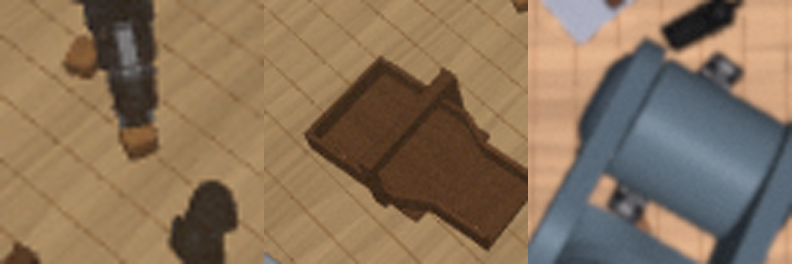

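Call:
{"name": "send_rows", "arguments": {"motion": "0.04 0.002 0 0.02 0 0 0;0.04 0 0 0.02 0 0 0;0.04 0 0 0.009 0 0 0;0.04 0 0 0.004 0 0 0;0.04 0 0 0 0 0 0;0.005 0 0 0 0 0 0;0.005 0 0 0 0 0 0;0.005 0 0 0 0 0 0;0.005 0 0 0 0 0 0;0.005 0 0 0 0 0 0;0.005 0 0 0 0 0 0", "force": 40}}

```text
time_s: 25.98
eef_pos: [494.8, -150.3, 5.9]
tool_rot: [0.0, 0.954, -0.301, 0.001]
contact_force: [-1.1, 0.4, 5.0]
gripper_width: 21.1
```

Run:
```python
from h import *
go([425,225,230],-35)
```

```text
t 25.98 pos [ 494.8 -150.3    5.9] yaw -35.0 tilt 0.1 w 21.1 F [-1.1  0.4  5. ] q [-0.51  0.27  2.   -0.    0.87  0.1 ]
 shift now [-272.  -267.4 -224.5]
 turn z -0.0 shift after [-272.  -267.4 -224.5]
```

Call:
{"name": "send_rows", "arguments": {"motion": "0.005 0 0 -0.01 0 0 0;0.005 0 0 -0.035 0 0 0;0.005 0 0 -0.04 0 0 0;0.005 0 0 -0.04 0 0 0;0.005 0 0 -0.04 0 0 0;0.005 0 0 -0.04 0 0 0;0.005 -0.0147 -0.0134 -0.02 0 0 0;0.005 -0.029 -0.0265 0 0 0 0;0.005 -0.029 -0.0265 0 0 0 0;0.005 -0.029 -0.0265 0 0 0 0;0.005 -0.029 -0.0265 0 0 0 0;0.005 -0.029 -0.0265 0 0 0 0;0.005 -0.029 -0.0265 0 0 0 0;0.005 -0.029 -0.0265 0 0 0 0;0.005 -0.029 -0.0265 0 0 0 0;0.005 -0.0252 -0.023 0 0 0 0;0.005 -0.015 -0.015 0 0 0 0;0.005 0 0 0.01 0 0 0;0.005 0 0 0.02 0 0 0;0.005 0 0 0.01 0 0 0"}}

```text
time_s: 28.48
eef_pos: [409.3, 229.5, 188.3]
tool_rot: [0.001, 0.954, -0.301, -0.001]
contact_force: [0.6, -1.1, 0.2]
gripper_width: 21.0
```

Run:
```python
from h import *
go([411,230,190],-35)
```

```text
t 28.48 pos [409.3 229.5 188.3] yaw -35.1 tilt 0.15 w 21.0 F [ 0.6 -1.1  0.2] q [ 0.27 -0.14  2.04 -0.    1.24  0.88]
 shift now [ 1.1 -1.4 -1.7]
 turn z -0.1 shift after [ 1.1 -1.4 -1.7]
```

Call:
{"name": "send_rows", "arguments": {"motion": "0.045 0 0 0 0 0 0;0.045 0 0 0 0 0 0;0.045 0 0 0 0 0 0;0.045 0 0 -0.02 0 0 0;0.045 0 0 -0.03 0 0 9.5;0.045 0 0 0 0 0 9.5;0.045 0 0 0 0 0 9.5;0.045 0 0 0 0 0 9.5;0.045 0.0177 0.0053 0 0 0 0;0.045 0.036 0.01 0 0 0 0;0.045 0.036 0.01 0 0 0 0;0.045 0.036 0.01 0 0 0 0;0.045 0.036 0.01 0 0 0 0;0.045 0.036 0.01 0 0 0 0;0.045 0.036 0.01 0.03 0 0 0;0.045 0.036 0.01 0.04 0 0 0;0.045 0.036 0.01 0.04 0 0 0;0.045 0.036 0.01 0.04 0 0 0;0.045 0.001 0.001 0.028 0 0 0;0.045 0 0 0 0 0 0"}}

```text
time_s: 30.98
eef_pos: [416.7, -124.9, 60.5]
tool_rot: [0.0, 0.804, -0.595, -0.002]
contact_force: [0.5, 0.4, 0.4]
gripper_width: 44.7
```

Run:
```python
from h import *
go([418,-126.4,3],-73)
ims=[]
for n,P,h in(('scene',[418,-126,20],45),('top',[425,225,165],45),('top',[418,-126,20],45)):
    c=cam(n); np.savez(f'{n}2.npz',**c);u,v=proj(c,P).round().astype(int)
    ims.append(cv2.resize(c['pixels'][v-h:v+h,u-h:u+h],(264,264),interpolation=cv2.INTER_CUBIC))
cv2.imwrite('pics/t7.png',np.hstack(ims))
```

```text
t 30.98 pos [ 416.7 -124.9   60.5] yaw -73.1 tilt 0.27 w 44.7 F [0.5 0.4 0.4] q [-0.55 -0.02  2.2   0.    0.97  0.72]
 shift now [ 2.  -1.  57.5]
 turn z -0.1 shift after [ 2.  -1.  57.5]
```

View pics/t7.png

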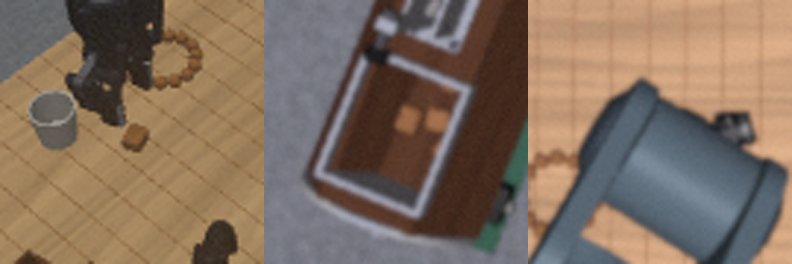

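The stray has been knocked to scene-crop (135,137); drum shows nuggets at (407,119), (437,120). Locating it anew.

Run:
```python
from h import *
c=dict(np.load('scene2.npz')); u,v=proj(c,[418,-126,20]).round()
p=c['pixels']
pu,pv=u-45+135/264*90-.5, v-45+137/264*90-.5
print(pu,pv,onz(c,pu,pv,10))
iu,iv=int(round(pu)),int(round(pv)); h=11; w=p[iv-h:iv+h+1,iu-h:iu+h+1].astype(float); bg=np.median(w.reshape(-1,3),0)
m=((np.abs(w-bg).sum(2)>60)).astype(np.uint8); print('\n'.join(''.join('.#'[k] for k in r) for r in m))
n,l,st,ce=cv2.connectedComponentsWithStats(m); i=l[h,h]; print(ce[i]+[iu-h,iv-h],st[i,4],onz(c,*(ce[i]+[iu-h,iv-h]),10))
c0=dict(np.load('scene0.npz')); print('orig s2 proj',proj(c0,[418,-126,10]))
```

```text
201.52272727272728 213.20454545454544 [ 414.45734981 -122.32323833   10.        ]
#######................
########...............
########...............
########...............
########...............
########...............
#########..............
.#######..##...........
.........######........
........########.......
........########.......
.......#########.......
.......#########.......
......#########........
......#########...#....
.......#######.........
....#.....###..........
......................#
.......................
.......#...............
.......................
..........#............
.......................
[201.78571429 213.67142857] 70 [ 416.32227281 -123.00758673   10.        ]
orig s2 proj [201.42913561 214.57261955]
```

Not moved after all: just parallax (measured 416,-123 versus 418,-126 from above). Descend and grip.

Call:
{"name": "send_rows", "arguments": {"motion": "0.045 0 0 0.02 0 0 0;0.045 0 0 0.02 0 0 0;0.045 0 0 0.01 0 0 0;0.045 0 0 0.006 0 0 0;0.045 0 0 0 0 0 0;0.005 0 0 0 0 0 0;0.005 0 0 0 0 0 0;0.005 0 0 0 0 0 0;0.005 0 0 0 0 0 0;0.005 0 0 0 0 0 0;0.005 0 0 0 0 0 0"}}

```text
time_s: 32.5
eef_pos: [418.9, -125.8, 6.8]
tool_rot: [-0.0, 0.804, -0.595, 0.001]
contact_force: [-0.8, 0.3, 6.0]
gripper_width: 24.0
```

Run:
```python
from h import *
go([411,230,235],-73)
```

```text
t 32.5 pos [ 418.9 -125.8    6.8] yaw -73.0 tilt 0.09 w 24.0 F [-0.8  0.3  6. ] q [-0.55  0.11  2.2   0.    0.84  0.72]
 shift now [-342.4  -96.6 -228.5]
 turn z -0.0 shift after [-342.4  -96.7 -228.5]
```

Call:
{"name": "send_rows", "arguments": {"motion": "0.005 0 0 -0.01 0 0 0;0.005 0 0 -0.035 0 0 0;0.005 0 0 -0.04 0 0 0;0.005 0 0 -0.04 0 0 0;0.005 0 0 -0.04 0 0 0;0.005 0 0 -0.04 0 0 0;0.005 -0.018 -0.005 -0.02 0 0 0;0.005 -0.036 -0.0102 0 0 0 0;0.005 -0.036 -0.0102 0 0 0 0;0.005 -0.036 -0.0102 0 0 0 0;0.005 -0.036 -0.0102 0 0 0 0;0.005 -0.036 -0.0102 0 0 0 0;0.005 -0.036 -0.0102 0 0 0 0;0.005 -0.036 -0.0102 0 0 0 0;0.005 -0.036 -0.0102 0 0 0 0;0.005 -0.02 -0.006 0 0 0 0;0.005 -0.0165 -0.004 0 0 0 0;0.005 0 0 0.01 0 0 0;0.005 0 0 0.02 0 0 0;0.005 0 0 0.01 0 0 0"}}

```text
time_s: 35.0
eef_pos: [409.7, 229.5, 189.3]
tool_rot: [0.001, 0.804, -0.595, -0.001]
contact_force: [-0.2, -0.1, -1.0]
gripper_width: 23.3
```

Run:
```python
from h import *
go([411,230,190],-73)
# cover grip target check: cover yaw 41, jaw along cover y
go([608,-102,120],-49)
```

```text
t 35.0 pos [409.7 229.5 189.3] yaw -73.1 tilt 0.15 w 23.3 F [-0.2 -0.1 -1. ] q [ 0.27 -0.15  2.04 -0.    1.25  1.54]
 shift now [-0.1 -1.4 -0.7]
 turn z -0.1 shift after [-0.1 -1.4 -0.7]
t 35.0 pos [409.7 229.5 189.3] yaw -73.1 tilt 0.15 w 23.3 F [-0.2 -0.1 -1. ] q [ 0.27 -0.15  2.04 -0.    1.25  1.54]
 shift now [374.8 -93.3  69.1]
 turn z -24.1 shift after [380.3  67.6  69.1]
```

Call:
{"name": "send_rows", "arguments": {"motion": "0.05 0 0 0 0 0 0;0.05 0 0 0 0 0 0;0.05 0 0 0 0 0 0;0.05 0 0 -0.02 0 0 0;0.05 0 0 -0.03 0 0 -8;0.05 0 0 0 0 0 -8;0.05 0 0 0 0 0 -8;0.05 0.016 0.012 0 0 0 0;0.05 0.031 0.0226 0 0 0 0;0.05 0.031 0.0226 0 0 0 0;0.05 0.031 0.0226 0 0 0 0;0.05 0.031 0.0226 0 0 0 0;0.05 0.031 0.0226 0 0 0 0;0.05 0.016 0.012 0 0 0 0;0.05 0 0 0 0 0 0"}}

```text
time_s: 36.88
eef_pos: [430.0, -1.6, 241.5]
tool_rot: [-0.0, 0.909, -0.416, 0.0]
contact_force: [0.1, 1.1, -0.2]
gripper_width: 50.0
```

Run:
```python
from h import *
go([608,-102,120],-49)
c=cam('top'); np.savez('top3.npz',**c); s=cam('scene'); np.savez('scene3.npz',**s)
def crop(c,u0,v0,w,h,k):
    im=cv2.resize(c['pixels'][v0:v0+h,u0:u0+w],None,fx=k,fy=k,interpolation=cv2.INTER_CUBIC); return im
a=crop(c,100,210,75,75,5); b=crop(c,235,130,75,75,5)  # origin notes
d=crop(s,235,80,75,37,5); e=crop(s,240,220,60,50,5)
im=np.hstack([a,b]); im2=np.zeros((220,750,3),np.uint8); im2[:185,:375]=d; im2[:220,400:700]=e[:220]
cv2.imwrite('pics/t8.png',np.vstack([im,im2]))
```

```text
t 36.88 pos [430.   -1.6 241.5] yaw -49.2 tilt 0.05 w 50.0 F [ 0.1  1.1 -0.2] q [-0.27 -0.31  2.08  0.    1.37  0.59]
 shift now [192.3 -68.9 121.7]
 turn z -0.2 shift after [192.5 -68.4 121.7]
```

View pics/t8.png

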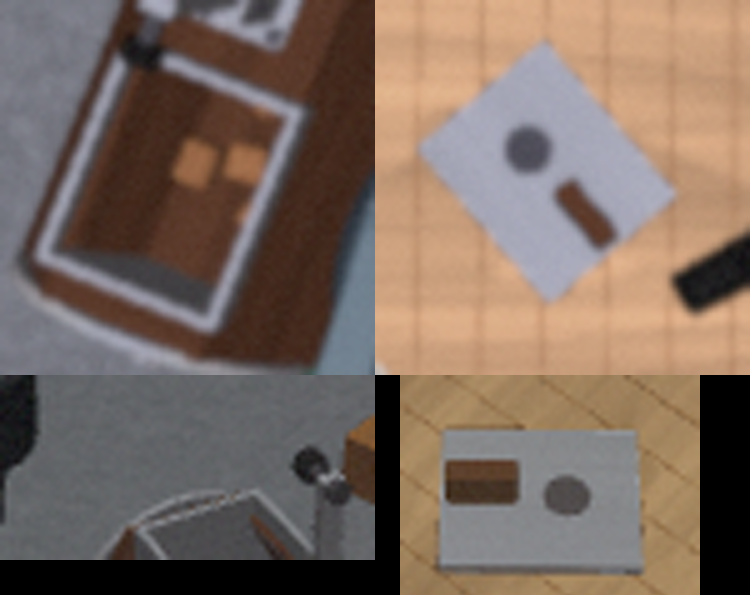

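```bash
cat > m2.py <<'E'
from h import *
c=dict(np.load('top3.npz')); s=dict(np.load('scene3.npz'))
A=lambda x,y:(x/5+100-.4,y/5+210-.4); B=lambda x,y:((x-375)/5+235-.4,y/5+130-.4)
for z,L in((165,((306,105),(213,333),(35,261))),(165,((288,118),(204,317),(52,252)))):
    rt,rb,lb=[onz(c,*A(*p),z) for p in L]; ex=rt-rb; ey=lb-rb
    print('mouth',((rt+lb)/2).round(1),np.linalg.norm(ex),np.linalg.norm(ey),np.degrees(np.arctan2(ex[1],ex[0])),np.degrees(np.arctan2(-ey[0],ey[1])))
# rim pixels by brightness: side lines fitted
g=c['pixels'].astype(int); m=((g.min(2)>120)).astype(np.uint8)
pts={}
for nm,p,q in(('right',(300,125),(220,315)),('bottom',(60,268),(195,322)),('left',(50,240),(112,85)),('top',(170,65),(280,105))):
    P=np.array(A(*p));Q=np.array(A(*q)); n=np.array([-(Q-P)[1],(Q-P)[0]]);n/=np.linalg.norm(n); cc=[]
    gray=g.mean(2).astype(np.float32)
    for t in np.linspace(0,1,25):
        o=P+(Q-P)*t; k=np.arange(-4,4.01,.25); line=np.array([[o+n*i for i in k]],np.float32)
        val=cv2.remap(gray,line[...,0],line[...,1],cv2.INTER_CUBIC)[0]; w=np.clip(val-val.min()-.5*(val.max()-val.min()),0,None)
        cc.append(o+n*(k*w).sum()/w.sum())
    W=np.array([onz(c,*x,165)[:2] for x in cc]); vx,vy,x0,y0=cv2.fitLine(W.astype(np.float32),cv2.DIST_HUBER,0,.01,.01).ravel()
    pts[nm]=(np.array([x0,y0]),np.array([vx,vy])); print(nm,np.array([x0,y0]).round(1),np.degrees(np.arctan2(vy,vx))%180)
def X(a,b):
    (p,d),(q,e)=pts[a],pts[b]; t=np.linalg.solve(np.stack([d,-e],1),q-p); return p+d*t[0]
C=[X('right','top'),X('right','bottom'),X('left','bottom'),X('left','top')]
print('rim mid corners',np.round(C,1).tolist(),'ctr',np.mean(C,0))
k=[onz(c,*B(*p),14) for p in((545,40),(677,193),(549,303),(418,150))]
d=(k[0]-k[1])+(k[3]-k[2]);print('cover ctr',np.mean(k,0),'yaw',np.degrees(np.arctan2(d[1],d[0])),'bar',onz(c,*B(585,214),40))
S=lambda x,y:((x-400)/5+240-.4,(y-375)/5+220-.4)
k=[onz(s,*S(*p),14) for p in((441,430),(637,431),(642,569),(440,566))]
d=(k[1]-k[0])+(k[2]-k[3]);print('scene cover ctr',np.mean(k,0),'yaw',np.degrees(np.arctan2(d[1],d[0])),'bar top',onz(s,*S(482,470),40))
E
python3 m2.py
```

```text
mouth [425.9 227.3 165. ] 112.79945818812593 89.43464240222359 -21.540669226136497 -20.818127840657457
mouth [425.  227.5 165. ] 98.98049495541898 76.99877093653245 -22.23860663010674 -21.946476682817426
right [410.9 188.7] 158.72627
bottom [376.3 246.8] 68.53649
left [435.3 270.2] 158.61324
top [471.6 202.6] 67.95339
rim mid corners [[458.5, 170.1999969482422], [361.0, 208.10000610351562], [392.1000061035156, 287.1000061035156], [490.29998779296875, 248.6999969482422]] ctr [425.4849  228.52638]
cover ctr [632.8355972  -82.10836693  14.        ] yaw 40.94978438875639 bar [ 608.12103714 -102.09950175   40.        ]
scene cover ctr [632.45816111 -78.07360915  14.        ] yaw 40.60979013972522 bar top [608.66656922 -98.81921261  40.        ]
```

```bash
cat > m3.py <<'E'
from h import *
def rim(c,ctr,yaw,z=165,hx=52.5,hy=42.5,rg=5,skip=()):
    e=np.array([np.cos(np.radians(yaw)),np.sin(np.radians(yaw))]);n2=np.array([-e[1],e[0]])
    gray=c['pixels'].astype(np.float32).mean(2); off={}
    for nm,a,b,nn in(('+x',(hx,-hy),(hx,hy),e),('-x',(-hx,-hy),(-hx,hy),-e),('+y',(-hx,hy),(hx,hy),n2),('-y',(-hx,-hy),(hx,-hy),-n2)):
        o=[]
        for t in np.linspace(.12,.88,21):
            p=np.array(ctr)+e*(a[0]+(b[0]-a[0])*t)+n2*(a[1]+(b[1]-a[1])*t)
            k=np.arange(-12,12.01,.5); uv=np.array([[proj(c,[*(p+nn*i),z]) for i in k]],np.float32)
            val=cv2.remap(gray,uv[...,0],uv[...,1],cv2.INTER_CUBIC)[0]; w=np.clip(val-val.min()-.6*(val.max()-val.min()),0,None)
            o.append((k*w).sum()/w.sum())
        off[nm]=np.median(o); sd=np.std(o); print(nm,round(off[nm],2),'sd',round(sd,1))
    return off
for n in('top3','scene3'):
    c=dict(np.load(n+'.npz')); print(n); rim(c,[425.5,228],-21.4)
E
python3 m3.py
```

```text
top3
+x -0.27 sd 2.5
-x 0.22 sd 0.1
+y 0.38 sd 0.1
-y -0.54 sd 0.3
scene3
+x -2.64 sd 3.7
-x 3.12 sd 1.3
+y 5.22 sd 1.9
-y -4.39 sd 0.3
```

Call:
{"name": "send_rows", "arguments": {"motion": "0.05 0.012 -0.0044 0 0 0 0;0.05 0.024 -0.0088 0.01 0 0 0;0.05 0.024 -0.0088 0.02 0 0 0;0.05 0.024 -0.0088 0.02 0 0 0;0.05 0.024 -0.0088 0.02 0 0 0;0.05 0.024 -0.0088 0.02 0 0 0;0.05 0.024 -0.0088 0.02 0 0 0;0.05 0.024 -0.0088 0.02 0 0 0;0.05 0.0117 -0.0041 0.02 0 0 0;0.05 0 0 0.02 0 0 0;0.05 0 0 0 0 0 0;0.05 0 0 0 0 0 0", "force": 60}}

```text
time_s: 38.48
eef_pos: [608.5, -99.0, 71.5]
tool_rot: [-0.0, 0.91, -0.415, 0.0]
contact_force: [-0.5, -1.2, -0.2]
gripper_width: 49.9
```

Run:
```python
from h import *
go([608.3,-101,18],-49.2)
s=cam('scene'); u,v=proj(s,[615,-95,25]).round().astype(int); h=40
cv2.imwrite('pics/t9.png',cv2.resize(s['pixels'][v-h:v+h,u-h:u+h],(480,480),interpolation=cv2.INTER_CUBIC)); print(u,v)
```

```text
t 38.48 pos [608.5 -99.   71.5] yaw -49.0 tilt 0.03 w 49.9 F [-0.5 -1.2 -0.2] q [-0.34  0.36  1.74  0.    1.05  0.51]
 shift now [ 1.4  1.5 53.5]
 turn z 0.2 shift after [ 1.4  1.5 53.5]
259 242
```

View pics/t9.png

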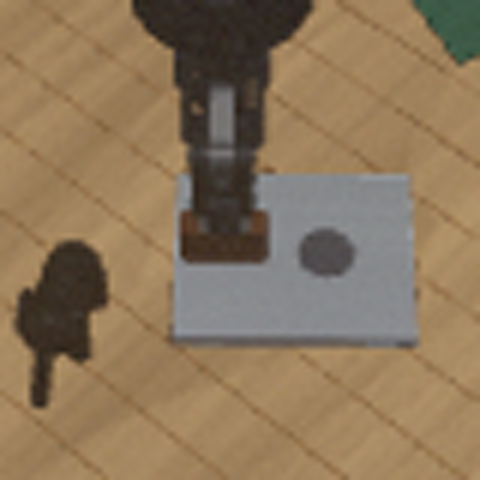

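Call:
{"name": "send_rows", "arguments": {"motion": "0.05 0.001 0 0.02 0 0 0;0.05 0 0 0.02 0 0 0;0.05 0 0 0.009 0 0 0;0.05 0 0 0.004 0 0 0;0.05 0 0 0 0 0 0;0.005 0 0 0 0 0 0;0.005 0 0 0 0 0 0;0.005 0 0 0 0 0 0;0.005 0 0 0 0 0 0;0.005 0 0 0 0 0 0;0.005 0 0 0 0 0 0;0.005 0 0 -0.01 0 0 0;0.005 0 0 -0.03 0 0 0;0.005 0 0 -0.03 0 0 0;0.005 0 0 -0.03 0 0 0;0.005 0 0 -0.03 0 0 0;0.005 0 0 -0.03 0 0 0;0.005 0 0 -0.03 0 0 0;0.005 0 0 -0.03 0 0 0;0.005 0 0 0 0 0 0"}}

```text
time_s: 41.02
eef_pos: [610.0, -100.4, 240.3]
tool_rot: [-0.0, 0.91, -0.415, 0.002]
contact_force: [-0.1, -0.1, -2.9]
gripper_width: 12.8
```

Run:
```python
from h import *
m=np.array([425.2,230]); e=np.array([np.cos(np.radians(-21.4)),np.sin(np.radians(-21.4))])
g=m-32*e; print(g)
go([*g,240],-111.4)
```

```text
[395.40621389 241.6760571 ]
t 41.02 pos [ 610.  -100.4  240.3] yaw -49.0 tilt 0.25 w 12.8 F [-0.1 -0.1 -2.9] q [-0.35  0.16  1.64  0.    1.34  0.51]
 shift now [-398.9  -62.5   -1.1]
 turn z 62.4 shift after [-240.2  324.6   -1.1]
```

Call:
{"name": "send_rows", "arguments": {"motion": "0.005 0 0 -0.01 0 0 4.4;0.005 0 0 -0.015 0 0 9;0.005 0 0 -0.015 0 0 9;0.005 0 0 -0.015 0 0 9;0.005 0 0 -0.015 0 0 9;0.005 0 0 -0.015 0 0 9;0.005 0 0 -0.005 0 0 9;0.005 0 0 0 0 0 4;0.005 -0.012 0.017 0 0 0 0;0.005 -0.0228 0.0323 0 0 0 0;0.005 -0.0228 0.0323 0 0 0 0;0.005 -0.0228 0.0323 0 0 0 0;0.005 -0.0228 0.0323 0 0 0 0;0.005 -0.0228 0.0323 0 0 0 0;0.005 -0.0228 0.0323 0 0 0 0;0.005 -0.0228 0.0323 0 0 0 0;0.005 -0.0228 0.0323 0 0 0 0;0.005 -0.0228 0.0323 0 0 0 0;0.005 -0.0228 0.032 0 0 0 0;0.005 0 0 0 0 0 0"}}

```text
time_s: 43.52
eef_pos: [377.7, 249.0, 326.5]
tool_rot: [-0.001, -0.566, 0.825, 0.001]
contact_force: [0.4, -0.2, -3.4]
gripper_width: 12.4
```

Run:
```python
from h import *
go([381.4,247.2,205],-111.4)
s=cam('scene'); np.savez('scene4.npz',**s); t=cam('top'); np.savez('top4.npz',**t)
ims=[]
for c in(s,t):
    u,v=proj(c,[425,230,230]).round().astype(int); h=50
    u0,v0=max(u-h,0),max(v-h,0); print(u0,v0)
    ims.append(cv2.resize(c['pixels'][v0:v0+100,u0:u0+100],(400,400),interpolation=cv2.INTER_CUBIC))
cv2.imwrite('pics/t10.png',np.hstack(ims))
```

```text
t 43.52 pos [377.7 249.  326.5] yaw -111.1 tilt 0.14 w 12.4 F [ 0.4 -0.2 -3.4] q [ 0.33 -0.31  1.92  0.    1.53  2.27]
 shift now [  0.2  -4.4 121.5]
 turn z 0.3 shift after [  0.2  -4.4 121.5]
233 48
72 200
```

View pics/t10.png

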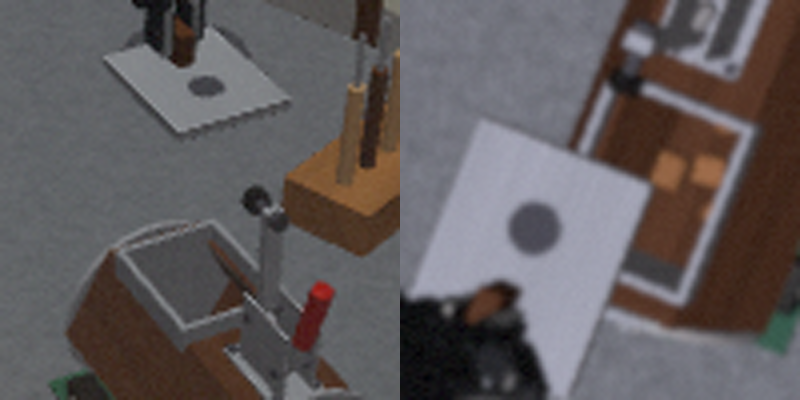

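```bash
cat > m4.py <<'E'
from h import *
s=env.state(); Rt=R.from_quat(s['tool_rot'],scalar_first=True).as_matrix(); P=s['eef_pos']
t=dict(np.load('top4.npz')); c=dict(np.load('scene4.npz')); z=P[2]-18.5+14
T=lambda x,y:((x-400)/4+72-.4,y/4+200-.4); S=lambda x,y:(x/4+233-.4,y/4+48-.4)
ex=-Rt[:2,1]; ey=-Rt[:2,0]; tc=P[:2]+32*ex; print('TCP cover ctr',tc,'ex',np.degrees(np.arctan2(ex[1],ex[0])))
k=[onz(t,*T(*p),z)[:2] for p in((483,121),(650,185))]; mid=np.mean(k,0); d=k[0]-k[1]; print('top: +x edge len',np.linalg.norm(d),'yaw',np.degrees(np.arctan2(-d[0],d[1])),'ctr',mid-55*ex,'disc',onz(t,*T(535,228),z)[:2]-tc)
k=[onz(c,*S(*p),z)[:2] for p in((105,58),(210,28),(291,100),(180,135))]; print('scene ctr',np.mean(k,0),'disc',onz(c,*S(207,86),z)[:2]-tc, 'corners',np.round(k,1).tolist())
d=k[2]-k[1]+k[3]-k[0];print('yaw',np.degrees(np.arctan2(d[1],d[0])))
E
python3 m4.py
```

```text
TCP cover ctr [409.14236028 235.83189639] ex -21.2995660837845
top: +x edge len 87.12902092708174 yaw -19.93962564105903 ctr [406.79046784 234.29599307] disc [12.80648428 -7.02183978]
scene ctr [409.28495589 237.07159785] disc [11.7320098  -0.89507204] corners [[342.7, 216.2], [373.2, 297.7], [475.7, 258.9], [445.5, 175.6]]
yaw -21.15667920348858
```

Call:
{"name": "send_rows", "arguments": {"motion": "0.005 0 0 0.015 0 0 0.3;0.005 0 0 0.03 0 0 0;0.005 0 0 0.03 0 0 0;0.005 0 0 0.03 0 0 0;0.005 0 0 0.02 0 0 0;0.005 0 0 0.01 0 0 0;0.005 0 0 0 0 0 0;0.005 -0.001 -0.008 0 0 0 0;0.005 0 -0.008 0 0 0 0;0.005 0 -0.003 0 0 0 0;0.005 0 0 0 0 0 0;0.005 0 0 0 0 0 0"}}

```text
time_s: 45.12
eef_pos: [398.3, 241.3, 193.0]
tool_rot: [-0.0, -0.561, 0.828, 0.0]
contact_force: [-0.4, -0.3, -2.9]
gripper_width: 12.8
```

Run:
```python
from h import *
go([396.2,242.7,177.5],-111.4)
```

```text
t 45.12 pos [398.3 241.3 193. ] yaw -111.7 tilt 0.01 w 12.8 F [-0.4 -0.3 -2.9] q [ 0.3  -0.16  2.05  0.    1.25  2.25]
 shift now [-0.5  2.5 15.5]
 turn z -0.3 shift after [-0.6  2.5 15.5]
```

Call:
{"name": "send_rows", "arguments": {"motion": "0.005 -0.0005 0.002 0 0 0 -0.3;0.005 0 0 0.004 0 0 0;0.005 0 0 0.004 0 0 0;0.005 0 0 0.003 0 0 0;0.005 0 0 0.002 0 0 0;0.005 0 0 0 0 0 0"}}

```text
time_s: 45.88
eef_pos: [396.6, 242.4, 179.8]
tool_rot: [-0.0, -0.563, 0.826, 0.0]
contact_force: [0.1, -0.1, -2.9]
gripper_width: 12.8
```

Run:
```python
from h import *
go([396.2,242.7,177.5],-111.4)
```

```text
t 45.88 pos [396.6 242.4 179.8] yaw -111.4 tilt 0.02 w 12.8 F [ 0.1 -0.1 -2.9] q [ 0.3  -0.15  2.06  0.    1.23  2.25]
 shift now [-0.1  0.5  2.3]
 turn z -0.0 shift after [-0.1  0.5  2.3]
```

Call:
{"name": "send_rows", "arguments": {"motion": "0.005 0 0 0.0015 0 0 0;0.005 0 0 0.0015 0 0 0;0.005 0 0 0 0 0 0"}}

```text
time_s: 46.25
eef_pos: [396.9, 242.5, 177.8]
tool_rot: [0.0, -0.564, 0.826, -0.0]
contact_force: [-4.0, -0.8, 2.7]
gripper_width: 12.6
```

Call:
{"name": "send_rows", "arguments": {"motion": "0.03 0 0 0 0 0 0;0.045 0 0 0 0 0 0;0.045 0 0 0 0 0 0;0.045 0 0 -0.01 0 0 0;0.045 0 0 -0.03 0 0 0;0.045 0 0 -0.04 0 0 0;0.02 0 0 -0.04 0 0 0;0 0 0 -0.04 0 0 0;0 0 0 -0.01 0 0 0;0 0 0 0 0 0 0"}}

```text
time_s: 47.5
eef_pos: [396.8, 242.5, 347.1]
tool_rot: [0.0, -0.563, 0.826, -0.0]
contact_force: [0.0, -0.5, -0.2]
gripper_width: -0.1
```

```bash
cat > m5.py <<'E'
from h import *
M=np.array([426.5,231]);e=np.array([np.cos(np.radians(-21.4)),np.sin(np.radians(-21.4))]);n=np.array([-e[1],e[0]])
bf=lambda p:np.array([(np.array(p)[:2]-M)@e,(np.array(p)[:2]-M)@n,np.array(p)[2]]).round(1)
E
python3 - <<'E'
from m5 import *
go([*(M+134*e),240],-111.4)
cs=[cam('top'),cam('scene')]
ends=[]
for c,nm in zip(cs,('top','scene')):
    np.savez(nm+'5.npz',**c)
    h=c['pixels'].astype(int); m=((h[...,2]>110)&(h[...,1]<60)&(h[...,0]<70)).astype(np.uint8)
    u,v=proj(c,[*(M+145*e),230]).round().astype(int); mm=np.zeros_like(m); mm[max(v-35,0):v+35,max(u-35,0):u+35]=m[max(v-35,0):v+35,max(u-35,0):u+35]
    p=np.argwhere(mm)[:,::-1].astype(float); print(nm,len(p),p.mean(0))
    ends.append(p.mean(0))
x,err=two(cs[0],ends[0],cs[1],ends[1]); print('red centroid bf',bf(x),'err',err)
for c,nm in zip(cs,('top','scene')):
    print(nm,'at z230',bf(onz(c,*ends[0 if nm=='top' else 1],230)))
u,v=proj(cs[1],[*(M+40*e),190]).round().astype(int); u0,v0=u-50,max(v-50,0)
a=cv2.resize(cs[1]['pixels'][v0:v0+100,u0:u0+100],(400,400),interpolation=cv2.INTER_CUBIC)
u,v=proj(cs[0],[*(M+40*e),190]).round().astype(int); u0,v0=u-50,max(v-50,0)
b=cv2.resize(cs[0]['pixels'][v0:v0+100,u0:u0+100],(400,400),interpolation=cv2.INTER_CUBIC)
cv2.imwrite('pics/t11.png',np.hstack([a,b]))
E
```

```text
t 47.5 pos [396.8 242.5 347.1] yaw -111.4 tilt 0.04 w -0.1 F [ 0.  -0.5 -0.2] q [ 0.3  -0.28  1.87 -0.    1.55  2.25]
 shift now [-1.000e-01 -1.658e+02  1.072e+02]
 turn z -0.0 shift after [-1.000e-01 -1.658e+02  1.072e+02]
top 45 [146.93333333 181.24444444]
scene 18 [313.  120.5]
red centroid bf [157.1  -2.6 258.5] err 2.6350578160304554
top at z230 [154.8   4.9 230. ]
scene at z230 [127.9  21.1 230. ]
```

View pics/t11.png

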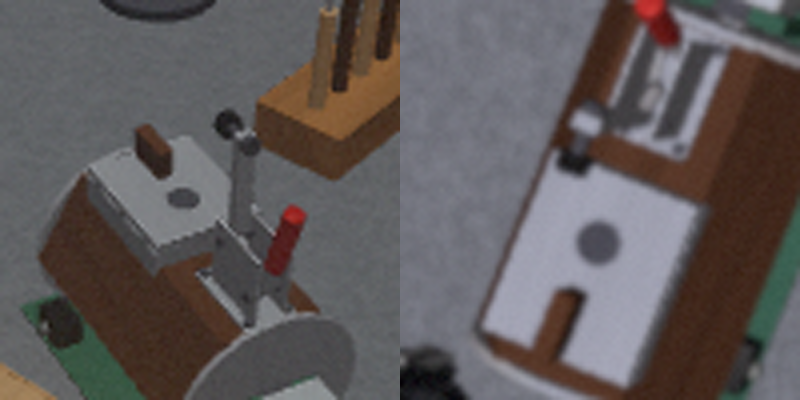

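Call:
{"name": "send_rows", "arguments": {"motion": "0 0 -0.013 0 0 0 0;0 0 -0.03 0 0 0 0;0 0 -0.04 0 0 0 0;0 0 -0.04 0 0 0 0;0 0 -0.03 0 0 0 0;0 0 -0.01 0 0 0 0;0 0 0 0.01 0 0 0;0 0 0 0.025 0 0 0;0 0 0 0.03 0 0 0;0 0 0 0.025 0 0 0;0 0 0 0.012 0 0 0;0 0 0 0.005 0 0 0;0 0 0 0 0 0 0;0 0 0 0 0 0 0"}}

```text
time_s: 49.35
eef_pos: [549.0, 183.1, 241.2]
tool_rot: [0.001, -0.563, 0.826, -0.0]
contact_force: [-0.1, 0.2, -1.1]
gripper_width: -0.2
```

Run:
```python
from m5 import *
go([*(M+134*e),240],-111.4); print(bf(env.state()['eef_pos']))
```

```text
t 49.35 pos [549.  183.1 241.2] yaw -111.4 tilt 0.11 w -0.2 F [-0.1  0.2 -1.1] q [0.13 0.07 1.74 0.   1.33 2.07]
 shift now [ 0.1 -2.4  1.2]
 turn z -0.0 shift after [ 0.1 -2.4  1.2]
[1.316e+02 1.000e-01 2.412e+02]
```

Call:
{"name": "send_rows", "arguments": {"motion": "0 0 -0.0025 0.001 0 0 0;0 0 -0.0065 0.0017 0 0 0;0 0 -0.0064 0.0016 0 0 0;0 0 -0.006 0.0028 0 0 0;0 0 -0.006 0.0029 0 0 0;0 0 -0.0053 0.004 0 0 0;0 0 -0.0053 0.0041 0 0 0;0 0 -0.0044 0.005 0 0 0;0 0 -0.0044 0.005 0 0 0;0 0 0 0 0 0 0"}}

```text
time_s: 50.6
eef_pos: [591.5, 165.5, 210.4]
tool_rot: [-0.001, -0.563, 0.826, 0.001]
contact_force: [0.0, -0.6, -0.2]
gripper_width: 0.1
```

Run:
```python
from m5 import *
go([*(M+178*e),212.6],-111.4); print(bf(env.state()['eef_pos']))
cs=[cam('top'),cam('scene')]
for c,nm in zip(cs,('top','scene')):
    h=c['pixels'].astype(int); m=((h[...,2]>110)&(h[...,1]<60)&(h[...,0]<70)).astype(np.uint8)
    u,v=proj(c,[*(M+170*e),215]).round().astype(int); mm=np.zeros_like(m); mm[max(v-35,0):v+35,max(u-35,0):u+35]=m[max(v-35,0):v+35,max(u-35,0):u+35]
    p=np.argwhere(mm)[:,::-1].astype(float); print(nm,len(p),p.mean(0) if len(p) else '')
    r=np.array([135+88*np.cos(.5),0,174+88*np.sin(.5)]); print('tip expected',proj(c,[*(M+r[0]*e),r[2]]))
```

```text
t 50.6 pos [591.5 165.5 210.4] yaw -111.4 tilt 0.15 w 0.1 F [ 0.  -0.6 -0.2] q [ 0.09  0.18  1.67 -0.    1.29  2.03]
 shift now [-0.8 -0.5 -2.2]
 turn z -0.0 shift after [-0.8 -0.5 -2.2]
[177.5  -0.8 210.4]
top 68 [160.67647059 164.05882353]
tip expected [160.79052393 158.1082373 ]
scene 47 [318.23404255 142.14893617]
tip expected [322.92824844 144.64342097]
```

Call:
{"name": "send_rows", "arguments": {"motion": "0 0 -0.0033 0.0046 0 0 0;0 0 -0.0033 0.0057 0 0 0;0 0 -0.0021 0.0062 0 0 0;0 0 -0.0021 0.0063 0 0 0;0 0 0 0 0 0 0"}}

```text
time_s: 51.32
eef_pos: [602.3, 161.8, 188.3]
tool_rot: [0.0, -0.563, 0.826, -0.0]
contact_force: [0.5, -0.5, -0.1]
gripper_width: -0.0
```

Call:
{"name": "send_rows", "arguments": {"motion": "0 0 -0.0005 0.002 0 0 0;0 0 -0.0005 0.002 0 0 0;0 0 0 0.0015 0 0 0;0 0 0 0 0 0 0"}}

```text
time_s: 51.82
eef_pos: [602.9, 161.5, 183.2]
tool_rot: [-0.0, -0.563, 0.826, 0.0]
contact_force: [-0.1, -0.2, -0.4]
gripper_width: -0.1
```

Run:
```python
from m5 import *
go([*(M+190*e),182],-111.4); print(bf(env.state()['eef_pos']))
```

```text
t 51.83 pos [602.9 161.5 183.2] yaw -111.4 tilt 0.02 w -0.1 F [-0.1 -0.2 -0.4] q [ 0.08  0.23  1.66 -0.    1.25  2.02]
 shift now [-0.4 -0.4  1.2]
 turn z -0.0 shift after [-0.4 -0.4  1.2]
[189.6  -0.4 183.2]
```

Run:
```python
from m5 import *
cs=[cam('top'),cam('scene')]
im=[]
for c,nm in zip(cs,('top','scene')):
    h=c['pixels'].astype(int); m=((h[...,2]>90)&(h[...,1]<60)&(h[...,0]<70)).astype(np.uint8)
    u,v=proj(c,[*(M+190*e),185]).round().astype(int); mm=np.zeros_like(m); mm[max(v-35,0):v+35,max(u-35,0):u+35]=m[max(v-35,0):v+35,max(u-35,0):u+35]
    p=np.argwhere(mm)[:,::-1].astype(float); print(nm,len(p),p.mean(0),p.min(0),p.max(0))
    for a in(0,.15,.3,.5): print(a,proj(c,[*(M+(135+28*np.cos(a))*e),174+28*np.sin(a)]).round(1),proj(c,[*(M+(135+88*np.cos(a))*e),174+88*np.sin(a)]).round(1))
    u,v=proj(c,[*(M+120*e),190]).round().astype(int)
    im.append(cv2.resize(c['pixels'][v-50:v+50,u-50:u+50],(400,400),interpolation=cv2.INTER_CUBIC))
cv2.imwrite('pics/t12.png',np.hstack(im))
```

```text
top 77 [165.72727273 169.75324675] [161. 156.] [170. 203.]
0 [157.7 180.1] [167.5 155.8]
0.15 [157.1 180.1] [165.9 155.6]
0.3 [156.4 180.4] [163.9 156.1]
0.5 [155.4 181.2] [160.8 158.1]
scene 67 [317.7761194  152.29850746] [310. 144.] [324. 158.]
0 [311.3 145.5] [323.2 158.7]
0.15 [311.4 144.4] [323.6 154.9]
0.3 [311.4 143.1] [323.6 150.7]
0.5 [311.2 141.2] [322.9 144.6]
```

View pics/t12.png

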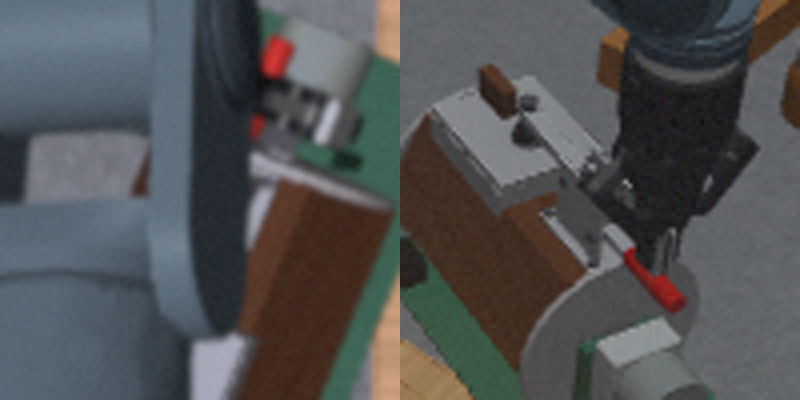

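The clamp is down with the pad on the cover, handle tip matching level. Press gently to confirm the stop.

Call:
{"name": "send_rows", "arguments": {"motion": "0 0 0 0.001 0 0 0;0 0 0 0.001 0 0 0;0 0 0 0.001 0 0 0;0 0 0 0 0 0 0"}}

```text
time_s: 52.42
eef_pos: [603.2, 161.6, 181.5]
tool_rot: [0.0, -0.564, 0.826, -0.0]
contact_force: [-2.5, -1.3, 5.2]
gripper_width: 0.0
```

Call:
{"name": "send_rows", "arguments": {"motion": "0 0 0 0.0007 0 0 0;0 0 0 0.0007 0 0 0;0 0 0 0 0 0 0"}}

```text
time_s: 52.8
eef_pos: [603.2, 161.6, 181.4]
tool_rot: [0.0, -0.564, 0.826, -0.0]
contact_force: [-5.7, -0.3, 10.2]
gripper_width: -0.2
```

Call:
{"name": "send_rows", "arguments": {"motion": "0 0 0 -0.01 0 0 0;0 0 0 -0.03 0 0 0;0 0 0 -0.04 0 0 0;0 0 0 -0.04 0 0 0;0 0 0 -0.04 0 0 0;0 0.02 0 0 0 0 0;0 0.04 0 0 0 0 0;0 0.04 0 0 0 0 0;0 0.04 0 0 0 0 0;0 0.04 0 0 0 0 0;0 0.04 0 0 0 0 0;0 0.03 0 0 0 0 0;0 0.01 0 0 0 0 0;0 0 0 0 0 0 0;0 0 0 0 0 0 0"}}

```text
time_s: 54.68
eef_pos: [508.3, -79.8, 338.9]
tool_rot: [0.0, -0.564, 0.826, 0.0]
contact_force: [0.9, 0.5, -0.2]
gripper_width: 0.2
```

Run:
```python
from m5 import *
go([0,0,0])
for nm in('top','scene'):
    c=cam(nm); np.savez(nm+'9.npz',**c); c0=dict(np.load(nm+'0.npz'))
    h=c['pixels'].astype(int); m=((h[...,2]>90)&(h[...,1]<60)&(h[...,0]<70))
    u,v=proj(c,[*(M+190*e),185]).round().astype(int); p=np.argwhere(m[v-35:v+35,u-35:u+35])[:,::-1]+[u-35,v-35]
    print(nm,'red',len(p),p.min(0),p.max(0),'expect tip a=0',proj(c,[*(M+223*e),174]).round(1),'a=.1',proj(c,[*(M+(135+88*.995)*e),174+8.8]).round(1))
    # bystander changes: mean diff in windows
    for o,P in(('tray',[545,-321,15]),('cupA',[511,16,20]),('cupB',[350,-173,20]),('pot',[770,48,35]),('tape',[753,-216,35]),('eleph',[578,-178,25]),('brac',[361,-33,8]),('s1',[492,-148,10]),('s2',[418,-126,10])):
        u,v=proj(c,P).round().astype(int); k=10 if o[0]=='s' else 14
        a=cv2.GaussianBlur(c['pixels'],(3,3),0).astype(int)[v-k:v+k,u-k:u+k];b=cv2.GaussianBlur(c0['pixels'],(3,3),0).astype(int)[v-k:v+k,u-k:u+k]
        print(' ',o,round(np.abs(a-b).mean(),1),end='')
    print()
    # nugget-coloured blobs near/around barrel & mat (orange-ish, saturated), not in image 0
    hs=cv2.cvtColor(c['pixels'],cv2.COLOR_BGR2HSV); d=np.abs(c['pixels'].astype(int)-c0['pixels']).sum(2)>60
    mk=(d&(hs[...,0]<18)&(hs[...,1]>110)&(hs[...,2]>110)).astype(np.uint8)
    n,l,st,ce=cv2.connectedComponentsWithStats(mk); print('  new orange blobs',[(ce[i].round(0).tolist(),int(st[i,4])) for i in range(1,n) if st[i,4]>12])
```

```text
t 54.67 pos [508.3 -79.8 338.9] yaw -111.4 tilt 0.03 w 0.2 F [ 0.9  0.5 -0.2] q [-0.38 -0.15  1.77  0.    1.52  1.57]
 shift now [110.9 502.3 339.1]
top red 120 [136 157] [173 203] expect tip a=0 [167.5 155.8] a=.1 [166.5 155.6]
  tray 10.0  cupA 53.8  cupB 18.6  pot 6.8  tape 7.9  eleph 8.6  brac 8.2  s1 49.8  s2 55.5
  new orange blobs [([164.0, 168.0], 140)]
scene red 93 [310 143] [324 158] expect tip a=0 [323.2 158.7] a=.1 [323.5 156.2]
  tray 4.2  cupA 2.7  cupB 2.8  pot 2.4  tape 2.9  eleph 2.5  brac 2.6  s1 11.0  s2 11.1
  new orange blobs [([317.0, 151.0], 72), ([203.0, 212.0], 21), ([267.0, 246.0], 406), ([263.0, 236.0], 13), ([284.0, 237.0], 22), ([152.0, 264.0], 20), ([214.0, 289.0], 13)]
```

Run:
```python
from m5 import *
c=dict(np.load('scene9.npz')); c0=dict(np.load('scene0.npz'))
for o,(u,v) in(('s1',(214,232)),('s2',(202,213))):
    w=c['pixels'][v-9:v+10,u-9:u+10].astype(float); w0=c0['pixels'][v-9:v+10,u-9:u+10].astype(float)
    for x in(w0,w): print(o,'dev from mat',(np.abs(x-np.median(x.reshape(-1,3),0)).sum(2)>60).sum(),end=' ')
    print()
t=dict(np.load('top9.npz'));t0=dict(np.load('top0.npz'))
def tray(yaw=8.5,ctr=(546.5,-320)):
    e=np.array([np.cos(np.radians(yaw)),np.sin(np.radians(yaw))]);n=np.array([-e[1],e[0]])
    return [np.array(ctr)+e*a+n*b for a,b in((-86,-38),(-86,38),(20,38),(85,20),(85,-20),(20,-38))]
for nm,i in(('scene0',c0),('scene9',c),('top0',t0),('top9',t)):
    poly=np.array([proj(i,[*p,8]) for p in tray()]).round().astype(np.int32); m=np.zeros(i['pixels'].shape[:2],np.uint8); cv2.fillPoly(m,[poly],1)
    print(nm,'bright px in tray',((i['pixels'][...,2]>125)&(m>0)).sum(),'of',m.sum())
```

```text
s1 dev from mat 79 s1 dev from mat 7 
s2 dev from mat 73 s2 dev from mat 5 
scene0 bright px in tray 75 of 1734
scene9 bright px in tray 0 of 1734
top0 bright px in tray 193 of 1804
top9 bright px in tray 4 of 1804
```

```bash
python3 -c "
from workcell import env
print(env.job_done())"
```

```text
the job is handed in; nothing more can be done
None
```

I finished the job and handed it in at about 55 s of the 210 s limit. No verdict is reported.

**What I did**
- I carried the tray by its bar to the hatch and tipped it to 42°, so its four visible nuggets slid in. I then set it back down where it came from.
- The two strays went in one at a time.
- The cover is fitted with its bar handle away from the clamp, and the clamp handle is pushed down to its stop.

**What the last checks showed**
- **Tray and mat:** the tray is empty and standing in place. Both stray spots on the mat are bare, and no nugget showed outside the drum.
- **Nuggets in the drum:** I could never see all six at once. At most four showed through the hatch; the rest were out of view inside, so the count rests on the tray and mat being empty.
- **Cover:** the gripper reading at release put it 159.3 mm above the table (159 is seated), and it looked level.
- **Clamp:** the handle stopped hard when pressed (5 N, then 10 N with almost no movement), and its tip matches the level position in both cameras. The pad's force on the cover could not be read directly.
- **Bystanders:** the scene camera shows all five unchanged since the start.

**Disagreements**
- The two cameras differed by 4 to 5 mm in y. I averaged them, and the cover went in without resistance.
- The final top view differed from the start at the cups because the arm was in front of them.

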